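# Zero and set a click-stop lens jig

### The job

Set the height of the lens on the jig: wind the round dial anticlockwise (seen from above) gently down to its stop, never forcing it, then turn it clockwise exactly four clicks. Then swing the clamp lever right over to lock it, let go, and do not touch the lens or disturb the things lying around.

Things in the scene. Friction and masses are not known exactly. Their poses are not given: they have to be found in the camera images.
- jig: Fixed lens jig, 140 x 360 mm aluminium base plate, origin under its centre, y along its length. Grey housing on the -y part (120 mm wide, y -172 to +52 mm, top 50 mm high) carries dial and clamp lever; the lens stage is at the +y end (y 75 to 161 mm, lens top 92 to 99 mm high).
- dial_grip (a point): Point on the upright axis of the round black knurled dial (45 mm dia., 30 mm tall), 80 mm above the table, at jig (0, -105) mm: height to grip. Dial spans 63 to 93 mm height, thin hub under it, housing top at 50 mm. The dial has 0.4 rad of free play on its spindle, taken up afresh at each reversal. Clockwise from above raises the stage.
- stage_top (a point): Corner of the bright plate under the lens, at jig (38, 118) mm, 40.0 mm above jig's origin when the dial is at its bottom stop. It rises 0.5 mm a click: 20 degrees of the spindle; the torque climbs to 0.2 to 0.35 N m, then drops to nothing as it snaps half a click ahead. It starts 2 to 4 clicks up. At the stop the torque climbs on past 0.45 N m. Touch neither plate nor lens.
- stop_lug (a point): Top of the small steel lug (16 x 8 x 4 mm, 55 mm high) of the dial's springy stop arm, 36 mm from the dial's axis towards the jig's -x. It only moves when the dial is turned on against the bottom stop: about 4 mm per N m; bent by more than 3 mm (about 0.8 N m on the dial) it is damaged. The dial itself twists 0.33 rad per N m on its spindle.
- clamp_pivot (a point): Point on the upright pivot axis of the clamp lever, at the height of clamp_tip (68.5 mm), at jig (35, 5) mm.
- clamp_tip (a point): Centre of the black upright grip at the end of the clamp lever: 15 mm dia., from 56 to 82 mm height, 58 mm from the pivot; a flat bar 11 mm wide joins it to the pivot. Point at 68.5 mm height.
- clamp (a joint): Clamp lever angle, rad: 0 open (points to the jig's -x), grows as the lever swings anticlockwise seen from above, to the jig's -y (towards the dial); locked past 1.25, end stop at 1.5. Starts at 0 to 0.25, stays where it is left, needs about 2 N at the grip.
- dropper: White plastic dropper bottle, 38 mm dia., 85 mm tall, loose bystander; origin under its centre.
- spare_lens: Black spare lens standing on end, 72 mm dia., 56 mm tall, loose bystander; origin under its centre.
- lens_cap: Black lens cap lying flat, 58 mm dia., 10 mm thick, loose bystander; origin under its centre.

How it is judged:
By the outcome, as a careful person would: the job done as asked, in the order asked, and still so for the second after the job is handed in, with the robot touching nothing.
It also fails if it takes over 72 s, if anything falls off the work surface, if the arm or the gripper's body presses on something with over 40 N, if the wrist force passes 120 N, or if a joint passes its speed limit or range.

### The arm

A 6-joint arm with a two-finger parallel gripper is mounted at the origin on the work surface. World frame = base frame: x ahead of the robot, y to its left, z up, the work surface at z = 0. Lengths are in mm, angles in rad, forces in N, time in s.
With the tool pointing down it reaches from about 350 to 775 mm from the base axis. Payload 7.3 kg.
Tool frame: the origin (TCP) lies at the very end of the fingers, on their centre line; the grasp point (between the pads) lies 19 mm behind it; z points along the fingers, y is the direction in which the jaws open and shut (so a half turn about z gives the same grasp; the last joint's range is limited). The gripper opens to 92 mm and grips with 3 to 60 N. Pads are 19 mm wide; open, the fingers measure 130 mm over their backs; the gripper's body (75 mm by 190 mm) begins 47 mm behind the grasp point.
Start: joints at [1.068, 0.342, 1.524, -0, 1.275, -0.146], TCP at [183.359, 491.963, 196.841] pointing down, gripper open.
Joint ranges: [-2.53, 2.53], [-0.77, 2.02], [0.04, 2.7], [-1, 4.14], [0.28, 2.66], [-3.11, 3.11]. Speed limits (rad/s): [2.57, 2.57, 3.14, 3.14, 3.14, 3.14].

### API

Orientations are given as [roll, pitch, yaw] about the fixed x, y, z axes, in that order (R = Rz(yaw) Ry(pitch) Rx(roll)).
In Python, from plant import bot gives the robot as it stands.
- The arm moves only by the tool arm_command, never from a script. Its argument "targets" is a list of rows, each an object of numbers: "x", "y", "z": the shift along the world's x, y, z in cm; "roll": the turn about the world's z in rad. In form: [{"x": .., "y": .., "z": .., "roll": ..}, ...]. A call has 1 to 8 rows; each row is the pose to reach, as a shift and turn from the pose commanded when the call began; what a row does not reach only later rows make up. A row lasts 1/12 s, in which the tool goes at most 41.7 mm and 7.16 degrees, less where a joint would pass 70% of its speed; a pose out of reach is approached as far as the arm can. A call with a gripper value outside its range is refused whole. "fingers" is the opening, from 0 (shut) to 1 (fully open), set as the call begins (left out, the last holds). The fingers move at their own pace and stop on an object; the grip force is fixed at half the most. Time passes only in rows, so rows that repeat a pose let the fingers close. It gives the time, the measured TCP pose, the force and the opening at its end, in the units of the state.
- bot.get_obs(): the state, without advancing time (a new reading comes with each control period).
- bot.capture(name): name is "scene" or "top"; returns a dict with "img" (400x640x3 uint8, blue, green, red), "fx", "fy", "cx", "cy" (pixels), "position" and "rotation" of the camera in the world. Camera axes: x right, y down, z forward; pixel columns grow to the right and rows downward; lengths in mm; the calibration is good to about 2 mm. A picture is of the moment at which its call begins. There is no depth.
- bot.close_job(): hands the job in, once; it reports no verdict.
The state is a dict: "time": time; "joint_positions": joint angles; "dq": joint speeds; "tau": joint torques, N m; "tool_pos": TCP position; "tcp_rot": TCP orientation; "contact_force": force on the tool from outside, world axes, zero at the start; "moment": the same for the moment, N m; "grip_width": finger opening in mm.
Only numpy, scipy, OpenCV 4.12 (cv2) and the standard library are available. Lean on these libraries where they do the work, as an engineer would, in place of code of your own. Each camera call takes 0.05 s, during which the arm holds its last target.

## Working session

There is one attempt and no reset: what is moved stays moved. The work goes in short steps, Python scripts to look and compute and a tool call to move; the robot and the scene stay as the last step left them, time stands still between calls to the robot, and variables do not carry over. Pictures are saved under pics/ and viewed, and the job is handed in when it is done.

Besides the shell and the picture viewer there is one more tool, called after "Call:" as a command line: name --argument value ..., lists and objects as JSON in quotes. arm_command: Moves the arm, as the interface text tells. Its arguments: {"type":"object","properties":{"targets":{"type":"array","items":{"type":"object","properties":{"x":{"type":"number"},"y":{"type":"number"},"z":{"type":"number"},"roll":{"type":"number"}}}},"fingers":{"type":"number"}},"required":["targets"]}

```bash
ls; mkdir -p pics
python3 - <<'E'
from plant import bot
import cv2
print(bot.get_obs())
for n in("scene","top"):
    c=bot.capture(n); cv2.imwrite(f"pics/{n}0.png",c["img"]); print({k:v for k,v in c.items() if k!="img"})
E
```

```text
pics
{'time': 0.0, 'joint_positions': array([ 1.06797378e+00,  3.42697905e-01,  1.52502920e+00, -1.24716030e-05,
        1.27540600e+00, -1.45997900e-01]), 'dq': array([-0.0016639 , -0.00051571,  0.00066502,  0.00040778,  0.00043052,
        0.00109593]), 'tau': array([ 8.20058231e-04, -4.31232941e+01, -2.44225770e+01,  7.20080500e-02,
        5.57054719e-02, -9.75251965e-05]), 'tool_pos': array([183.13993326, 491.52828292, 196.1536328 ]), 'tcp_rot': array([-3.14006685e+00, -2.12305813e-04,  2.78477149e+00]), 'contact_force': array([-0.67031939, -0.64648765,  0.13895756]), 'moment': array([-0.03429387,  0.03522904,  0.04625048]), 'grip_width': 91.56488845422712}
{'fx': 417.5860430136148, 'fy': 417.5860430136148, 'cx': 323.1515412437253, 'cy': 200.8043711755107, 'position': array([1200.19457227,  -58.4878943 ,  872.35109052]), 'rotation': array([-2.42117532,  0.01926749,  1.45307375])}
{'fx': 407.59290005744907, 'fy': 407.59290005744907, 'cx': 316.9602648660353, 'cy': 194.4990388939766, 'position': array([ 388.3534406 ,   17.12493764, 1089.26651818]), 'rotation': array([-3.04186263, -0.00749902, -1.57445727])}
```

View pics/scene0.png

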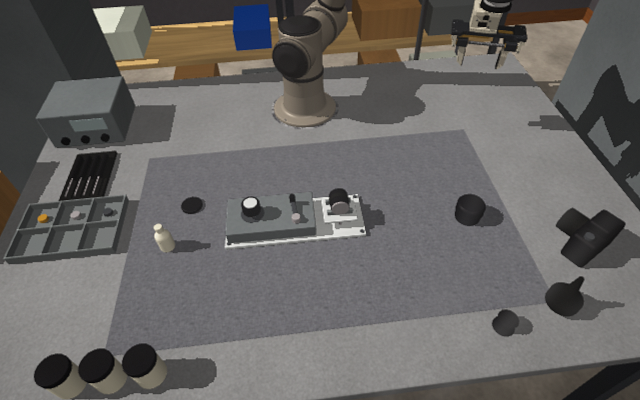

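View pics/top0.png

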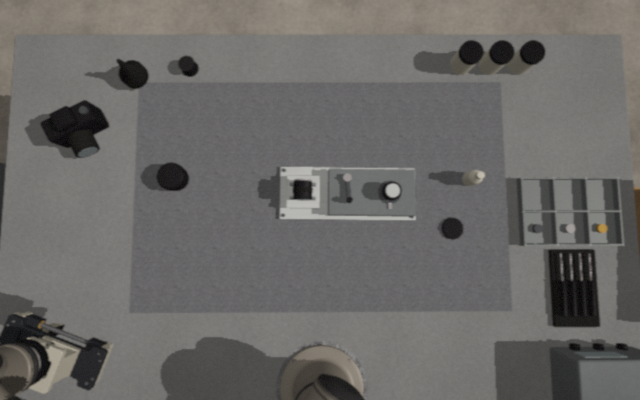

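The top view shows the jig at about (280–415, 168–220), with the dial at (392,190), the lever from pivot (347,178) to tip (349,200), and the lens at the left (world +y). I'll zoom in next.

```bash
cat > h.py <<'E'
import numpy as np, cv2
from scipy.spatial.transform import Rotation as R
def cam(c):
    return R.from_euler('xyz',c["rotation"]).as_matrix(), np.array(c["position"])
def pix2w(c,u,v,z):
    M,p=cam(c); d=M@np.array([(u-c["cx"])/c["fx"],(v-c["cy"])/c["fy"],1.]); return p+d*(z-p[2])/d[2]
def w2pix(c,P):
    M,p=cam(c); q=M.T@(np.array(P,float)-p); return np.array([q[0]/q[2]*c["fx"]+c["cx"],q[1]/q[2]*c["fy"]+c["cy"]])
def crop(c,x0,y0,x1,y1,s,f):
    cv2.imwrite(f,cv2.resize(c["img"][y0:y1,x0:x1],None,fx=s,fy=s,interpolation=cv2.INTER_CUBIC))
E
python3 - <<'E'
from h import *
from plant import bot
c=bot.capture("top"); crop(c,270,155,425,235,5,"pics/t1.png")
d=bot.capture("scene"); crop(d,215,175,375,255,5,"pics/s1.png")
E
```

```text
(no output)
```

View pics/t1.png

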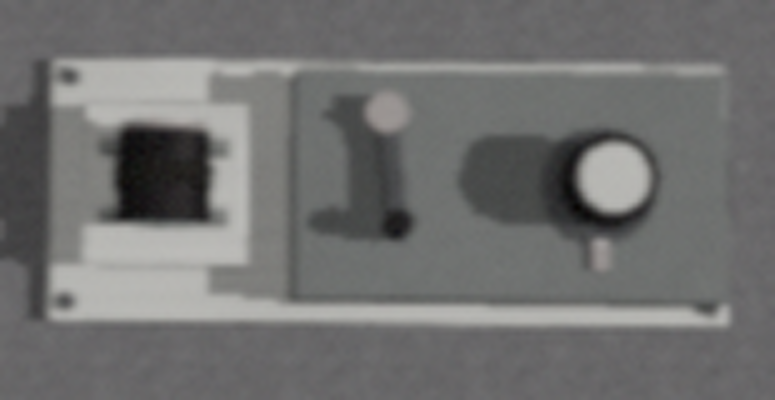

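View pics/s1.png

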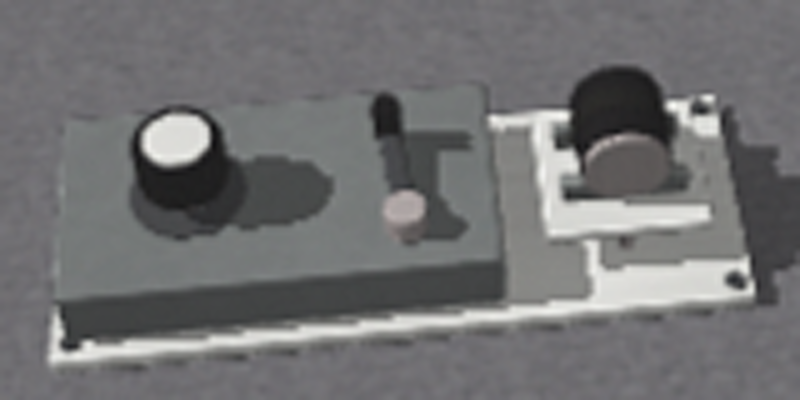

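Run:
```python
from h import *
from plant import bot
c=bot.capture("top"); d=bot.capture("scene")
def t(u,v,z): return pix2w(c,270+(u+.5)/5-.5,155+(v+.5)/5-.5,z)[:2].round(1)
def s(u,v,z): return pix2w(d,215+(u+.5)/5-.5,175+(v+.5)/5-.5,z)[:2].round(1)
print("base",[t(*p,8) for p in((50,58),(727,68),(730,325),(47,321))])
print("hous",[t(*p,50) for p in((296,72),(724,74),(726,303),(293,298))])
print("dial",t(614,178,93),s(176,138,93))
print("lug",t(600,255,55))
print("piv",t(387,111,68),s(405,207,68)); print("tip",t(397,221,82),s(385,100,82))
print("drop",pix2w(c,480,174,80)[:2],"cap",pix2w(c,452,228,10)[:2],"sp",pix2w(c,172,176,56)[:2])
```

```text
base [array([573.1, 108.6]), array([ 566.8, -255.2]), array([ 428.8, -253. ]), array([432.1, 109.4])]
hous [array([558.3, -21.8]), array([ 556.7, -243. ]), array([ 438.5, -240.8]), array([441.7, -19.5])]
dial [ 498.1 -176.5] [ 499.  -174.5]
lug [ 462.9 -175.9]
piv [535.3 -67.1] [537.8 -64.8]
tip [478.2 -70.3] [477.5 -69.6]
drop [ 539.81074448 -400.04443113] cap [ 406.19247675 -348.36781018] sp [540.24975246 378.84800531]
```

Call:
arm_command --targets '[{"x": 22, "y": -25, "roll": -0.9}, {"x": 22, "y": -25, "roll": -0.9}, {"x": 22, "y": -25, "roll": -0.9}, {"x": 22, "y": -25, "roll": -0.9}, {"x": 22, "y": -25, "roll": -0.9}, {"x": 22, "y": -25, "roll": -0.9}, {"x": 22, "y": -25, "roll": -0.9}, {"x": 22, "y": -25, "roll": -0.9}]' --fingers 1

```text
$.targets[0]: bad value
```

Call:
arm_command --targets '[{"x": 22, "y": -25, "z": 0, "roll": -0.9}, {"x": 22, "y": -25, "z": 0, "roll": -0.9}, {"x": 22, "y": -25, "z": 0, "roll": -0.9}, {"x": 22, "y": -25, "z": 0, "roll": -0.9}, {"x": 22, "y": -25, "z": 0, "roll": -0.9}, {"x": 22, "y": -25, "z": 0, "roll": -0.9}, {"x": 22, "y": -25, "z": 0, "roll": -0.9}, {"x": 22, "y": -25, "z": 0, "roll": -0.9}]' --fingers 1

```text
time: 0.97
tool_pos: [404.4, 240.2, 197.0]
tcp_rot: [3.141, -0.0, 1.878]
contact_force: [0.3, 0.6, -0.2]
grip_width: 91.6
```

Call:
arm_command --targets '[{"x": 9.5, "y": -41.8, "z": 0, "roll": -0.4}, {"x": 9.5, "y": -41.8, "z": 0, "roll": -0.4}, {"x": 9.5, "y": -41.8, "z": 0, "roll": -0.4}, {"x": 9.5, "y": -41.8, "z": 0, "roll": -0.4}, {"x": 9.5, "y": -41.8, "z": 0, "roll": -0.4}, {"x": 9.5, "y": -41.8, "z": 0, "roll": -0.4}, {"x": 9.5, "y": -41.8, "z": 0, "roll": -0.4}, {"x": 9.5, "y": -41.8, "z": 0, "roll": -0.4}]'

```text
time: 1.63
tool_pos: [477.2, -85.2, 197.0]
tcp_rot: [3.141, -0.0, 1.485]
contact_force: [1.4, 0.7, 0.0]
grip_width: 91.7
```

Call:
arm_command --targets '[{"x": 0, "y": -8.7, "z": 0, "roll": 0}, {"x": 0, "y": -8.7, "z": 0, "roll": 0}, {"x": 0, "y": -8.7, "z": 0, "roll": 0}, {"x": 0, "y": -8.7, "z": 0, "roll": 0}, {"x": 0, "y": -8.7, "z": 0, "roll": 0}]'

```text
time: 2.05
tool_pos: [477.0, -169.7, 196.6]
tcp_rot: [-3.141, -0.001, 1.484]
contact_force: [0.4, 0.4, -0.1]
grip_width: 92.1
```

Run:
```python
from h import *
from plant import bot
for i in range(3):
    c=bot.capture("top"); o=bot.get_obs(); print(o["time"],o["tool_pos"],o["moment"],o["joint_positions"][5])
crop(c,300,120,460,240,5,"pics/t2.png")
crop(bot.capture("scene"),200,120,380,255,4,"pics/s2.png")
```

```text
2.1 [ 477.04731357 -168.97563467  196.71419938] [-0.04210824  0.04113772  0.03232919] -0.4069177129410182
2.15 [ 477.18259057 -168.60628254  196.86756681] [-0.08233248  0.04944972  0.01894863] -0.40704655890939395
2.2 [ 477.32518411 -168.51020675  196.96902403] [-0.09656399  0.00989692  0.03634143] -0.40722348908142103
```

View pics/s2.png

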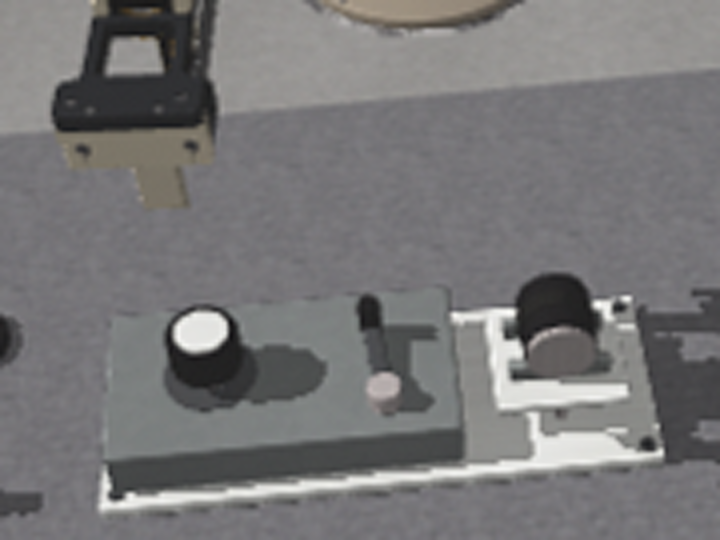

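Call:
arm_command --targets '[{"x": 2.1, "y": -0.7, "z": 0, "roll": 0}, {"x": 2.1, "y": -0.7, "z": -3, "roll": 0}, {"x": 2.1, "y": -0.7, "z": -6, "roll": 0}, {"x": 2.1, "y": -0.7, "z": -9, "roll": 0}, {"x": 2.1, "y": -0.7, "z": -9, "roll": 0}, {"x": 2.1, "y": -0.7, "z": -9, "roll": 0}]'

```text
time: 2.75
tool_pos: [497.7, -175.7, 106.4]
tcp_rot: [-3.139, -0.001, 1.486]
contact_force: [0.7, -0.0, -0.3]
grip_width: 91.6
```

Run:
```python
from h import *
from plant import bot
c=bot.capture("top");d=bot.capture("scene"); o=bot.get_obs(); print(o["time"],o["tool_pos"],o["moment"])
crop(c,350,155,440,235,6,"pics/t3.png")
crop(d,200,130,340,250,5,"pics/s3.png")
```

```text
2.85 [ 499.46873092 -177.06852944  108.72897088] [-0.0600103   0.07412938  0.04296701]
```

View pics/s3.png

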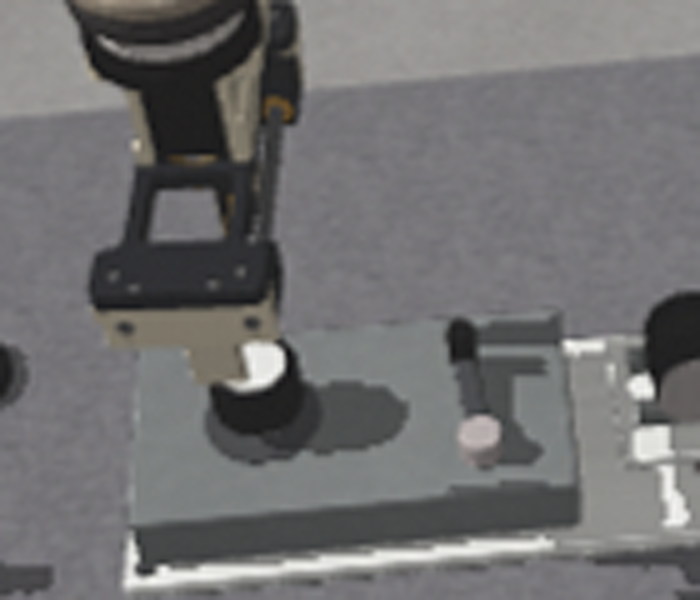

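View pics/t3.png

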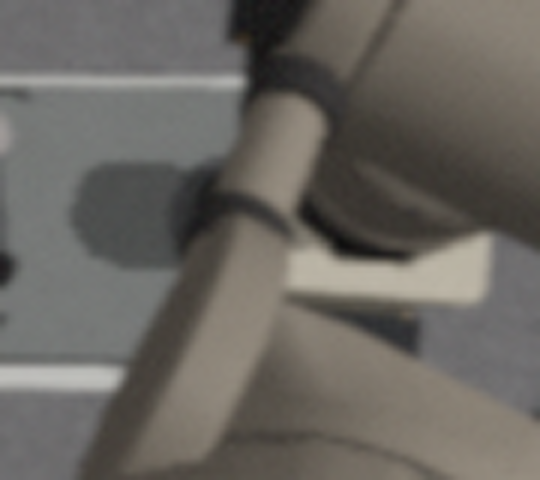

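Run:
```python
from h import *
from plant import bot
d=bot.capture("scene"); o=bot.get_obs(); p=o["tool_pos"];y=o["tcp_rot"][2]; print(p,y)
j=np.array([np.sin(y),-np.cos(y),0])
for k in(46,65,-46,-65): print(k,((w2pix(d,p+j*k)-[200,130])*5).round())
print(((w2pix(d,[498.5,-175.5,93])-[200,130])*5).round())
```

```text
[ 499.61963183 -177.32672411  109.01547815] 1.4854686518261675
46 [230. 413.]
65 [226. 444.]
-46 [246. 273.]
-65 [249. 246.]
[247. 360.]
```

Run:
```python
from h import *
from plant import bot
d=bot.capture("scene"); o=bot.get_obs(); p=o["tool_pos"];y=o["tcp_rot"][2]; print(o["time"],p,y)
j=np.array([np.sin(y),-np.cos(y),0]); k=np.array([np.cos(y),np.sin(y),0])
x0,y0,s=190,110,6
im=cv2.resize(d["img"][y0:y0+95,x0:x0+125],None,fx=s,fy=s,interpolation=cv2.INTER_CUBIC)
for a in(46,65,-46,-65):
  for b in(-9.5,9.5):
    q=((w2pix(d,p+j*a+k*b)-[x0,y0]+.5)*s).astype(int); cv2.circle(im,tuple(int(t) for t in q),3,(0,0,255),-1)
q=((w2pix(d,[498.5,-175.5,93])-[x0,y0]+.5)*s).astype(int);cv2.circle(im,tuple(int(t) for t in q),3,(0,255,0),-1)
cv2.imwrite("pics/s4.png",im)
```

```text
2.95 [ 499.53408722 -177.44722226  108.98337821] 1.4852597309548365
```

View pics/s4.png

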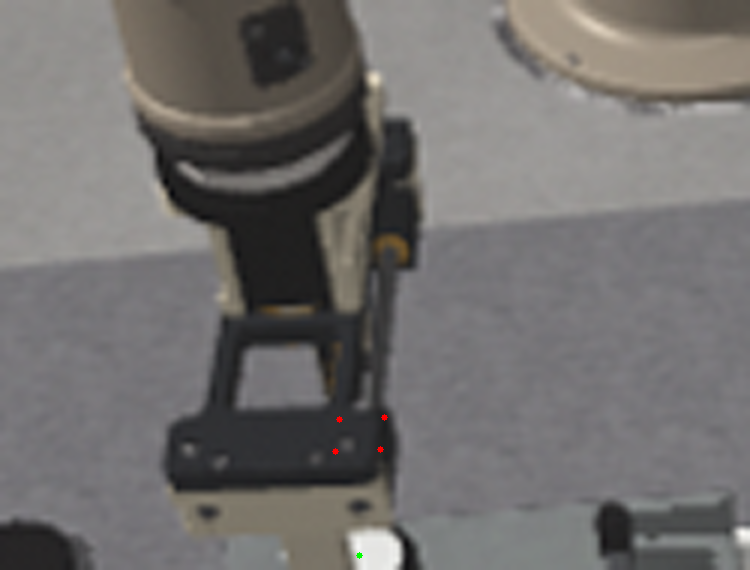

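Run:
```python
from h import *
from plant import bot
d=bot.capture("scene"); o=bot.get_obs(); p=o["tool_pos"];y=o["tcp_rot"][2]; print(o["time"],p,y,o["grip_width"])
j=np.array([np.sin(y),-np.cos(y),0]); k=np.array([np.cos(y),np.sin(y),0])
x0,y0,s=205,165,9
im=cv2.resize(d["img"][y0:y0+65,x0:x0+88],None,fx=s,fy=s,interpolation=cv2.INTER_CUBIC)
for a in(46,65,-46,-65):
  for b in(-9.5,9.5):
    q=((w2pix(d,p+j*a+k*b)-[x0,y0]+.5)*s).astype(int); cv2.circle(im,tuple(int(t) for t in q),3,(0,0,255),-1)
for z in (63,93):
 for t in np.linspace(0,6.28,40):
  q=((w2pix(d,[498.5+22.5*np.cos(t),-175.5+22.5*np.sin(t),z])-[x0,y0]+.5)*s).astype(int);cv2.circle(im,tuple(int(t) for t in q),1,(0,255,0),-1)
cv2.imwrite("pics/s5.png",im)
```

```text
3.0 [ 499.34146422 -177.42716172  108.78113404] 1.4851328910673098 91.60087825530226
```

View pics/s5.png

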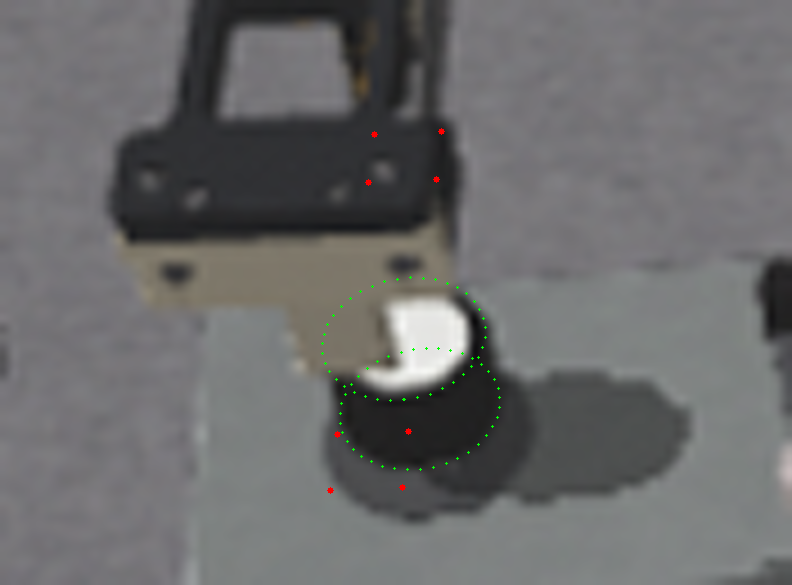

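Run:
```python
from h import *
from plant import bot
d=bot.capture("scene")
def draw(img,p,y,x0,y0,x1,y1,s,f):
  j=np.array([np.sin(y),-np.cos(y),0]); k=np.array([np.cos(y),np.sin(y),0])
  im=cv2.resize(img[y0:y1,x0:x1],None,fx=s,fy=s,interpolation=cv2.INTER_CUBIC)
  def pt(P,col):
    q=((w2pix(d,P)-[x0,y0]+.5)*s); cv2.circle(im,(int(q[0]),int(q[1])),2,col,-1)
  for a in(46,65,-46,-65):
   for b in(-9.5,9.5): pt(p+j*a+k*b,(0,0,255))
  for a in(95,-95):
   for b in(-37.5,37.5): pt(p+j*a+k*b+[0,0,66],(255,0,0))
  pt(p,(0,255,255))
  cv2.imwrite(f,im)
o=bot.get_obs()
draw(d["img"],o["tool_pos"],o["tcp_rot"][2],200,90,310,240,4,"pics/s6.png")
draw(cv2.imread("pics/scene0.png"),np.array([183.1,491.5,196.2]),2.785,420,0,550,100,6,"pics/s7.png")
```

```text
(no output)
```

View pics/s6.png

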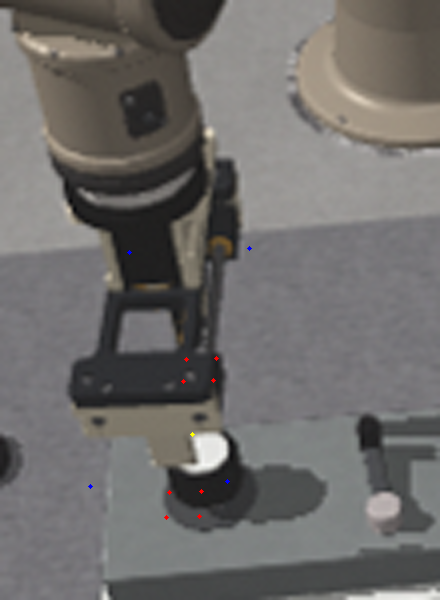

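View pics/s7.png

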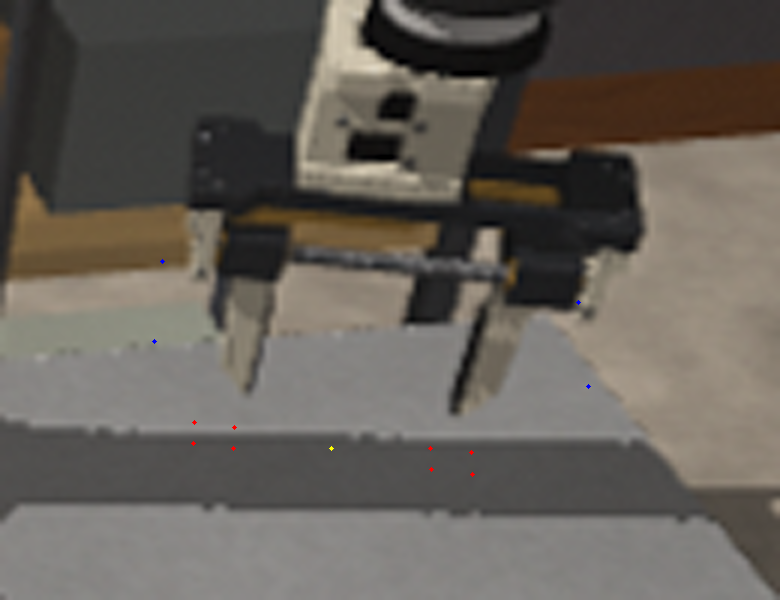

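Run:
```python
from h import *
from plant import bot
c=bot.capture("top");d=bot.capture("scene")
print(w2pix(c,[0,0,0]),w2pix(d,[0,0,0]))
im0=cv2.imread("pics/top0.png");x0,y0,s=0,280,6
im=cv2.resize(im0[y0:400,x0:130],None,fx=s,fy=s,interpolation=cv2.INTER_CUBIC)
p=np.array([183.1,491.5,196.2]);y=2.785
j=np.array([np.sin(y),-np.cos(y),0]); k=np.array([np.cos(y),np.sin(y),0])
def pt(P,col):
    q=((w2pix(c,P)-[x0,y0]+.5)*s); cv2.circle(im,(int(q[0]),int(q[1])),3,col,-1)
for a in(46,65,-46,-65):
   for b in(-9.5,9.5): pt(p+j*a+k*b,(0,0,255))
for a in(95,-95):
   for b in(-37.5,37.5): pt(p+j*a+k*b+[0,0,66],(255,0,0))
pt(p,(0,255,255))
cv2.imwrite("pics/t7.png",im)
im=cv2.resize(d["img"][40:160,240:380],None,fx=5,fy=5,interpolation=cv2.INTER_CUBIC)
for z,r in((0,76),(0,80)):
 for t in np.linspace(0,6.28,60):
  q=(w2pix(d,[r*np.cos(t),r*np.sin(t),z])-[240,40]+.5)*5; cv2.circle(im,(int(q[0]),int(q[1])),1,(0,255,0),-1)
cv2.imwrite("pics/s8.png",im)
```

```text
[321.00681889 387.44421151] [304.09442471 107.19918677]
```

View pics/t7.png

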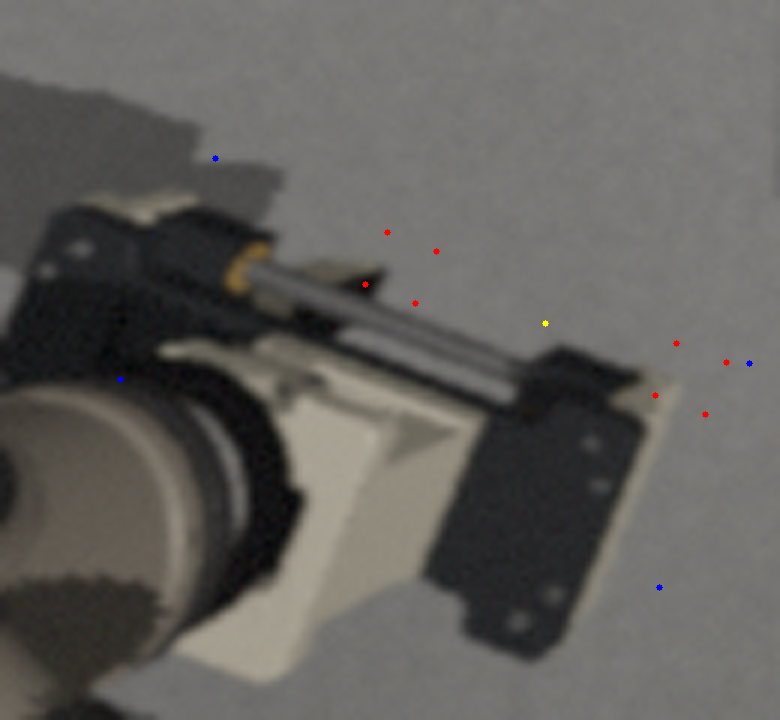

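View pics/s8.png

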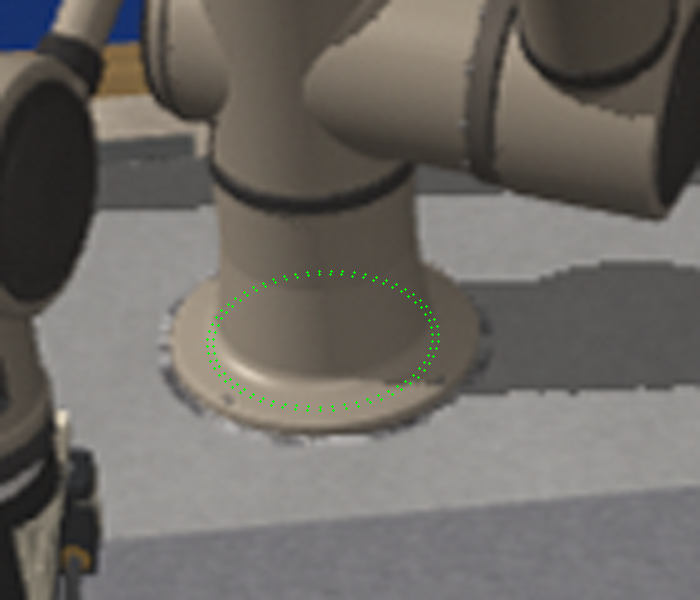

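Run:
```python
from h import *
from plant import bot
c=bot.capture("top");d=bot.capture("scene")
def ray(c,u,v):
    M,p=cam(c); r=M@np.array([(u-c["cx"])/c["fx"],(v-c["cy"])/c["fy"],1.]); return p,r/np.linalg.norm(r)
def tri(a,b):
    p,r=ray(c,*a);q,t=ray(d,*b)
    A=np.stack([r,-t],1);l,res,_,_=np.linalg.lstsq(A,q-p,rcond=None); return (p+l[0]*r).round(),(q+l[1]*t).round()
T=lambda u,v:((u)/6-.5,280+v/6-.5); S=lambda u,v:(420+u/6-.5,v/6-.5)
print(tri(T(385,270),S(490,410)),tri(T(680,385),S(245,392)),tri(T(380,275),S(460,412)))
```

```text
(array([207., 535., 220.]), array([210., 550., 228.])) (array([167., 433., 217.]), array([170., 447., 222.])) (array([206., 534., 224.]), array([207., 537., 226.]))
```

Call:
arm_command --targets '[{"x": -0.1, "y": 0.1, "z": -1.5, "roll": 0}, {"x": -0.1, "y": 0.1, "z": -3, "roll": 0}, {"x": -0.1, "y": 0.1, "z": -4, "roll": 0}, {"x": -0.1, "y": 0.1, "z": -4.5, "roll": 0}, {"x": -0.1, "y": 0.1, "z": -4.5, "roll": 0}, {"x": -0.1, "y": 0.1, "z": -4.5, "roll": 0}]'

```text
time: 3.75
tool_pos: [497.4, -176.2, 62.0]
tcp_rot: [3.142, -0.0, 1.485]
contact_force: [-0.6, -0.2, 0.4]
grip_width: 91.7
```

```bash
cat > ob.py <<'E'
from h import *
from plant import bot
import sys
d=bot.capture("scene"); o=bot.get_obs()
print(round(o["time"],2),o["tool_pos"].round(1),o["tcp_rot"].round(3),"F",o["contact_force"].round(1),"M",o["moment"].round(3),"t6",o["tau"][5].round(3),"q6",o["joint_positions"][5].round(3),"w",round(o["grip_width"],1))
if len(sys.argv)>1: crop(d,205,160,300,235,8,sys.argv[1])
E
python3 ob.py pics/s9.png
```

```text
3.8 [ 497.7 -176.3   62.4] [3.141 0.    1.485] F [-0.2  0.2  1. ] M [-0.061  0.024  0.042] t6 -0.0 q6 -0.4 w 91.7
```

View pics/s9.png

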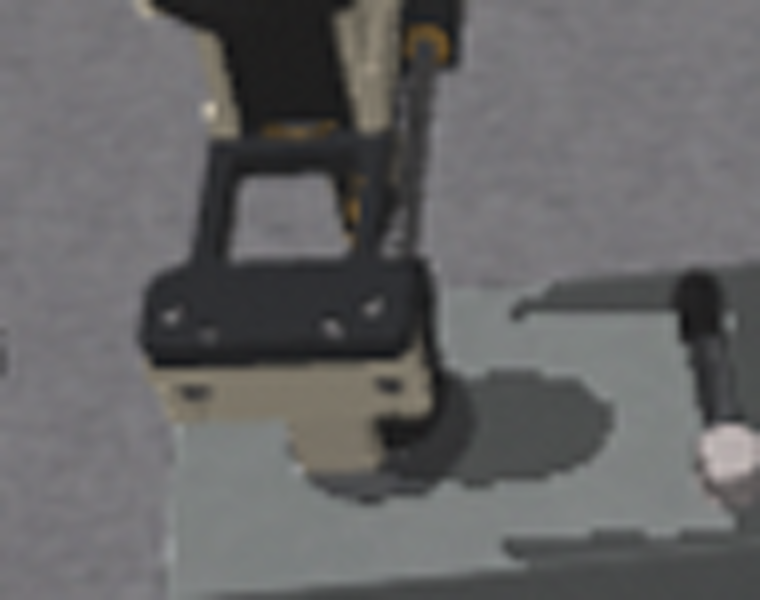

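Call:
arm_command --targets '[{"x": 0.1, "y": 0, "z": -0.3, "roll": 0}, {"x": 0.1, "y": 0, "z": -0.3, "roll": 0}]'

```text
time: 3.97
tool_pos: [498.6, -176.2, 59.0]
tcp_rot: [3.141, 0.0, 1.485]
contact_force: [-0.9, -0.2, 0.2]
grip_width: 91.8
```

Call:
arm_command --targets '[{"x": 0, "y": 0, "z": 0, "roll": 0}, {"x": 0, "y": 0, "z": 0, "roll": 0}, {"x": 0, "y": 0, "z": 0, "roll": 0}, {"x": 0, "y": 0, "z": 0, "roll": 0}, {"x": 0, "y": 0, "z": 0, "roll": 0}, {"x": 0, "y": 0, "z": 0, "roll": 0}]' --fingers 0

```text
time: 4.47
tool_pos: [498.2, -176.1, 58.9]
tcp_rot: [3.142, 0.0, 1.485]
contact_force: [-0.8, -0.3, 0.2]
grip_width: 56.5
```

```bash
python3 ob.py pics/s10.png
```

```text
4.52 [ 498.2 -176.1   58.9] [3.141 0.    1.485] F [0.3 0.2 0.9] M [-0.113  0.035  0.003] t6 0.0 q6 -0.399 w 52.5
```

View pics/s10.png

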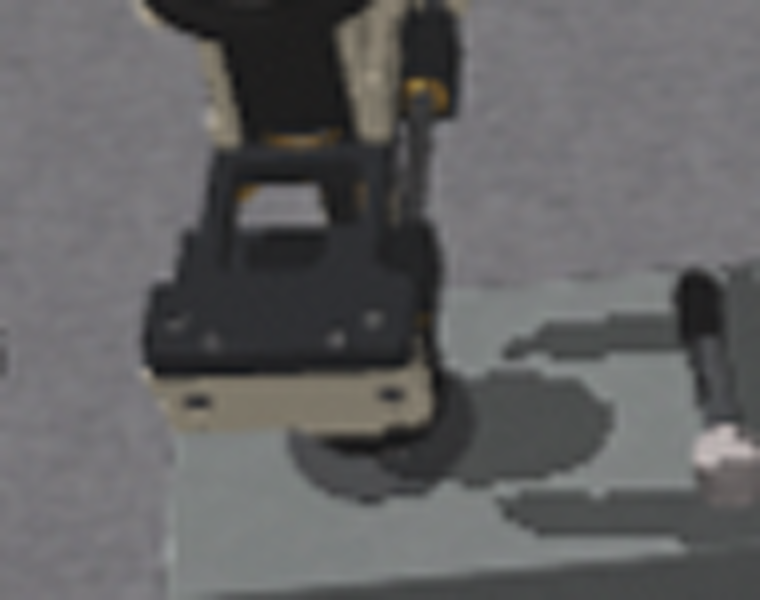

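Closing is slow (about 70 mm/s); continue.

Call:
arm_command --targets '[{"x": 0, "y": 0, "z": 0, "roll": 0}, {"x": 0, "y": 0, "z": 0, "roll": 0}, {"x": 0, "y": 0, "z": 0, "roll": 0}, {"x": 0, "y": 0, "z": 0, "roll": 0}]'

```text
time: 4.85
tool_pos: [498.8, -176.2, 59.0]
tcp_rot: [3.14, 0.0, 1.485]
contact_force: [2.7, 1.0, -0.6]
grip_width: 43.4
```

```bash
python3 ob.py;python3 ob.py
```

```text
4.9 [ 498.8 -176.2   59. ] [3.14  0.    1.485] F [ 2.3 -0.   0.2] M [-0.058 -0.399 -0.053] t6 0.002 q6 -0.399 w 43.2
4.95 [ 498.7 -176.2   59. ] [3.14  0.    1.485] F [ 2.3  0.3 -0.8] M [-0.076 -0.489  0.   ] t6 0.002 q6 -0.399 w 43.4
```

Call:
arm_command --targets '[{"x": 0.05, "y": 0, "z": 0, "roll": 0.05}, {"x": 0.05, "y": 0, "z": 0, "roll": 0.1}, {"x": 0.05, "y": 0, "z": 0, "roll": 0.1}]'

```text
time: 5.2
tool_pos: [498.8, -176.2, 59.0]
tcp_rot: [3.141, 0.0, 1.587]
contact_force: [2.4, 0.2, 1.4]
grip_width: 43.3
```

```bash
cat > ob.py <<'E'
from h import *
from plant import bot
import sys
m=[]
for i in range(3):
    d=bot.capture("scene"); o=bot.get_obs(); m.append(o["moment"][2])
print(round(o["time"],2),o["tool_pos"].round(1),"yaw",o["tcp_rot"][2].round(3),"F",o["contact_force"].round(1),"Mz",np.mean(m).round(3),np.round(m,3),"q6",o["joint_positions"][5].round(3),"w",round(o["grip_width"],1))
if len(sys.argv)>1: cv2.imwrite(sys.argv[1],d["img"])
E
python3 ob.py
```

```text
5.35 [ 498.8 -176.1   59. ] yaw 1.583 F [1.5 0.2 2. ] Mz -0.01 [-0.022 -0.046  0.037] q6 -0.497 w 43.1
```

Call:
arm_command --targets '[{"x": 0, "y": 0, "z": 0, "roll": 0.05}, {"x": 0, "y": 0, "z": 0, "roll": 0.1}, {"x": 0, "y": 0, "z": 0, "roll": 0.1}]'

```text
time: 5.6
tool_pos: [498.8, -176.2, 59.0]
tcp_rot: [3.141, 0.0, 1.685]
contact_force: [1.5, -0.3, 1.5]
grip_width: 43.5
```

```bash
python3 ob.py
```

```text
5.75 [ 498.8 -176.1   58.9] yaw 1.683 F [1.9 0.2 2. ] Mz -0.001 [ 0.023 -0.052  0.026] q6 -0.596 w 43.5
```

Call:
arm_command --targets '[{"x": 0, "y": 0, "z": 0, "roll": 0.05}, {"x": 0, "y": 0, "z": 0, "roll": 0.1}, {"x": 0, "y": 0, "z": 0, "roll": 0.1}]'

```text
time: 6.0
tool_pos: [498.8, -176.2, 58.9]
tcp_rot: [3.141, 0.0, 1.785]
contact_force: [1.7, -0.1, 1.7]
grip_width: 43.6
```

```bash
python3 ob.py
```

```text
6.15 [ 498.8 -176.1   58.9] yaw 1.783 F [ 1.4 -0.4  2. ] Mz -0.138 [-0.18  -0.08  -0.154] q6 -0.696 w 43.2
```

Call:
arm_command --targets '[{"x": 0, "y": 0, "z": 0, "roll": 0.05}, {"x": 0, "y": 0, "z": 0, "roll": 0.1}, {"x": 0, "y": 0, "z": 0, "roll": 0.1}]'

```text
time: 6.4
tool_pos: [498.8, -176.1, 58.9]
tcp_rot: [3.141, 0.0, 1.885]
contact_force: [1.7, -0.1, 2.4]
grip_width: 43.1
```

```bash
python3 ob.py
```

```text
6.55 [ 498.8 -176.1   58.9] yaw 1.882 F [1.1 0.4 2.7] Mz -0.207 [-0.225 -0.2   -0.195] q6 -0.796 w 43.3
```

Call:
arm_command --targets '[{"x": 0, "y": 0, "z": 0, "roll": 0.05}, {"x": 0, "y": 0, "z": 0, "roll": 0.08}, {"x": 0, "y": 0, "z": 0, "roll": 0.08}]'

```text
time: 6.8
tool_pos: [498.8, -176.2, 58.9]
tcp_rot: [3.141, 0.0, 1.965]
contact_force: [2.0, -0.4, 2.7]
grip_width: 42.9
```

```bash
python3 ob.py
```

```text
6.95 [ 498.8 -176.2   58.9] yaw 1.963 F [ 1.7 -1.   2.8] Mz 0.014 [-0.022  0.041  0.022] q6 -0.877 w 43.5
```

Call:
arm_command --targets '[{"x": 0, "y": 0, "z": 0, "roll": 0.04}, {"x": 0, "y": 0, "z": 0, "roll": 0.07}, {"x": 0, "y": 0, "z": 0, "roll": 0.07}]'

```text
time: 7.2
tool_pos: [498.8, -176.2, 58.9]
tcp_rot: [3.141, 0.0, 2.035]
contact_force: [1.4, 0.5, 2.5]
grip_width: 43.4
```

```bash
python3 ob.py
```

```text
7.35 [ 498.8 -176.1   58.9] yaw 2.033 F [ 1.8 -0.2  2.1] Mz 0.016 [ 0.026 -0.011  0.033] q6 -0.947 w 43.4
```

Call:
arm_command --targets '[{"x": 0, "y": 0, "z": 0, "roll": 0.05}, {"x": 0, "y": 0, "z": 0, "roll": 0.1}, {"x": 0, "y": 0, "z": 0, "roll": 0.1}]'

```text
time: 7.6
tool_pos: [498.8, -176.1, 58.9]
tcp_rot: [3.141, 0.0, 2.135]
contact_force: [1.7, -0.7, 3.6]
grip_width: 43.3
```

```bash
python3 ob.py
```

```text
7.75 [ 498.8 -176.1   58.9] yaw 2.133 F [ 2.1 -0.3  3.6] Mz -0.069 [-0.06  -0.132 -0.016] q6 -1.046 w 43.1
```

Call:
arm_command --targets '[{"x": 0, "y": 0, "z": 0, "roll": 0.04}, {"x": 0, "y": 0, "z": 0, "roll": 0.08}, {"x": 0, "y": 0, "z": 0, "roll": 0.08}]'

```text
time: 8.0
tool_pos: [498.8, -176.1, 58.9]
tcp_rot: [3.141, 0.0, 2.215]
contact_force: [2.2, -0.9, 3.3]
grip_width: 43.3
```

```bash
python3 ob.py
```

```text
8.15 [ 498.8 -176.1   58.9] yaw 2.213 F [ 2.2 -0.7  3. ] Mz -0.166 [-0.152 -0.162 -0.186] q6 -1.126 w 43.3
```

Call:
arm_command --targets '[{"x": 0, "y": 0, "z": 0, "roll": 0.04}, {"x": 0, "y": 0, "z": 0, "roll": 0.08}, {"x": 0, "y": 0, "z": 0, "roll": 0.08}]'

```text
time: 8.4
tool_pos: [498.8, -176.1, 58.9]
tcp_rot: [3.141, 0.0, 2.295]
contact_force: [2.6, -0.6, 3.2]
grip_width: 43.0
```

```bash
python3 ob.py
```

```text
8.55 [ 498.8 -176.1   58.9] yaw 2.293 F [ 1.9 -0.5  3.1] Mz -0.258 [-0.198 -0.306 -0.271] q6 -1.207 w 43.7
```

Call:
arm_command --targets '[{"x": 0, "y": 0, "z": 0, "roll": 0.03}, {"x": 0, "y": 0, "z": 0, "roll": 0.06}, {"x": 0, "y": 0, "z": 0, "roll": 0.06}]'

```text
time: 8.8
tool_pos: [498.8, -176.2, 58.9]
tcp_rot: [3.142, 0.0, 2.355]
contact_force: [2.1, -0.2, 4.2]
grip_width: 43.2
```

```bash
python3 ob.py
```

```text
8.95 [ 498.8 -176.1   58.9] yaw 2.354 F [ 1.5 -1.2  4.1] Mz -0.021 [-0.015  0.008 -0.056] q6 -1.267 w 43.3
```

Call:
arm_command --targets '[{"x": 0, "y": 0, "z": 0, "roll": 0.05}, {"x": 0, "y": 0, "z": 0, "roll": 0.1}, {"x": 0, "y": 0, "z": 0, "roll": 0.1}]'

```text
time: 9.2
tool_pos: [498.8, -176.2, 58.9]
tcp_rot: [3.141, 0.0, 2.456]
contact_force: [3.2, 0.2, 3.1]
grip_width: 43.4
```

```bash
python3 ob.py
```

```text
9.35 [ 498.8 -176.1   58.9] yaw 2.453 F [ 2.8 -1.3  3.7] Mz -0.029 [ 0.017 -0.06  -0.045] q6 -1.367 w 43.3
```

Call:
arm_command --targets '[{"x": 0, "y": 0, "z": 0, "roll": 0.04}, {"x": 0, "y": 0, "z": 0, "roll": 0.07}, {"x": 0, "y": 0, "z": 0, "roll": 0.07}]'

```text
time: 9.6
tool_pos: [498.8, -176.1, 58.9]
tcp_rot: [3.141, 0.0, 2.524]
contact_force: [2.9, -0.6, 3.7]
grip_width: 43.2
```

```bash
python3 ob.py
```

```text
9.75 [ 498.8 -176.1   58.9] yaw 2.523 F [ 2.6 -0.3  4.1] Mz -0.14 [-0.168 -0.113 -0.138] q6 -1.437 w 43.2
```

Call:
arm_command --targets '[{"x": 0, "y": 0, "z": 0, "roll": 0.04}, {"x": 0, "y": 0, "z": 0, "roll": 0.08}, {"x": 0, "y": 0, "z": 0, "roll": 0.08}]'

```text
time: 10.0
tool_pos: [498.8, -176.1, 58.9]
tcp_rot: [3.141, 0.0, 2.605]
contact_force: [3.1, -0.8, 5.1]
grip_width: 43.3
```

```bash
python3 ob.py
```

```text
10.15 [ 498.8 -176.1   58.9] yaw 2.603 F [ 2.8 -0.7  3.5] Mz -0.182 [-0.147 -0.209 -0.192] q6 -1.517 w 43.4
```

Call:
arm_command --targets '[{"x": 0, "y": 0, "z": 0, "roll": 0.03}, {"x": 0, "y": 0, "z": 0, "roll": 0.06}, {"x": 0, "y": 0, "z": 0, "roll": 0.06}]'

```text
time: 10.4
tool_pos: [498.8, -176.2, 58.9]
tcp_rot: [3.142, 0.0, 2.665]
contact_force: [1.8, 0.3, 5.1]
grip_width: 43.7
```

```bash
python3 ob.py
```

```text
10.55 [ 498.8 -176.1   58.9] yaw 2.664 F [ 2.6 -1.3  3.1] Mz 0.004 [ 0.026 -0.032  0.017] q6 -1.577 w 43.3
```

Call:
arm_command --targets '[{"x": 0, "y": 0, "z": 0, "roll": 0.05}, {"x": 0, "y": 0, "z": 0, "roll": 0.1}, {"x": 0, "y": 0, "z": 0, "roll": 0.1}]'

```text
time: 10.8
tool_pos: [498.8, -176.1, 58.9]
tcp_rot: [-3.142, 0.0, 2.766]
contact_force: [2.9, -0.8, 4.0]
grip_width: 43.4
```

```bash
python3 ob.py
```

```text
10.95 [ 498.8 -176.1   58.9] yaw 2.763 F [ 2.  -0.2  3.7] Mz 0.012 [ 0.041  0.01  -0.014] q6 -1.677 w 43.2
```

Call:
arm_command --targets '[{"x": 0, "y": 0, "z": 0, "roll": 0.04}, {"x": 0, "y": 0, "z": 0, "roll": 0.07}, {"x": 0, "y": 0, "z": 0, "roll": 0.07}]'

```text
time: 11.2
tool_pos: [498.8, -176.1, 58.9]
tcp_rot: [3.142, 0.0, 2.834]
contact_force: [3.4, -0.9, 3.9]
grip_width: 43.1
```

```bash
python3 ob.py
```

```text
11.35 [ 498.8 -176.1   58.9] yaw 2.833 F [ 1.7 -0.8  4.1] Mz -0.068 [-0.077 -0.032 -0.097] q6 -1.747 w 43.1
```

Call:
arm_command --targets '[{"x": 0, "y": 0, "z": 0, "roll": 0.04}, {"x": 0, "y": 0, "z": 0, "roll": 0.08}, {"x": 0, "y": 0, "z": 0, "roll": 0.08}]'

```text
time: 11.6
tool_pos: [498.8, -176.1, 58.9]
tcp_rot: [3.141, 0.0, 2.915]
contact_force: [3.0, -1.2, 3.3]
grip_width: 43.2
```

```bash
python3 ob.py
```

```text
11.75 [ 498.9 -176.1   58.9] yaw 2.913 F [ 3.4 -0.5  4.1] Mz -0.157 [-0.145 -0.147 -0.178] q6 -1.827 w 43.0
```

Call:
arm_command --targets '[{"x": 0, "y": 0, "z": 0, "roll": 0.03}, {"x": 0, "y": 0, "z": 0, "roll": 0.06}, {"x": 0, "y": 0, "z": 0, "roll": 0.06}]'

```text
time: 12.0
tool_pos: [498.8, -176.1, 58.9]
tcp_rot: [3.141, 0.0, 2.974]
contact_force: [3.3, -1.2, 3.6]
grip_width: 43.2
```

```bash
python3 ob.py
```

```text
12.15 [ 498.8 -176.1   58.9] yaw 2.973 F [ 3.6 -1.1  3.3] Mz -0.246 [-0.212 -0.256 -0.27 ] q6 -1.887 w 43.4
```

Call:
arm_command --targets '[{"x": 0, "y": 0, "z": 0, "roll": 0.03}, {"x": 0, "y": 0, "z": 0, "roll": 0.05}, {"x": 0, "y": 0, "z": 0, "roll": 0.05}]'

```text
time: 12.4
tool_pos: [498.8, -176.1, 58.9]
tcp_rot: [-3.141, 0.0, 3.026]
contact_force: [3.4, -0.8, 4.3]
grip_width: 43.2
```

```bash
python3 ob.py
```

```text
12.55 [ 498.7 -176.1   58.9] yaw 3.024 F [ 3.  -1.6  4.5] Mz -0.013 [-0.069 -0.018  0.049] q6 -1.938 w 43.3
```

Call:
arm_command --targets '[{"x": 0, "y": 0, "z": 0, "roll": 0.05}, {"x": 0, "y": 0, "z": 0, "roll": 0.1}, {"x": 0, "y": 0, "z": 0, "roll": 0.1}]'

```text
time: 12.8
tool_pos: [498.8, -176.1, 58.8]
tcp_rot: [-3.142, 0.0, 3.126]
contact_force: [3.8, -0.7, 4.9]
grip_width: 43.1
```

```bash
python3 ob.py
```

```text
12.95 [ 498.8 -176.1   58.9] yaw 3.123 F [ 3.9 -1.9  4.3] Mz 0.021 [ 0.03   0.035 -0.001] q6 -2.037 w 43.4
```

Call:
arm_command --targets '[{"x": 0, "y": 0, "z": 0, "roll": 0.03}, {"x": 0, "y": 0, "z": 0, "roll": 0.05}, {"x": 0, "y": 0, "z": 0, "roll": 0.05}]'

```text
time: 13.2
tool_pos: [498.8, -176.1, 58.9]
tcp_rot: [3.142, 0.0, -3.109]
contact_force: [3.2, -1.0, 3.6]
grip_width: 43.1
```

```bash
python3 ob.py
```

```text
13.35 [ 498.8 -176.1   58.9] yaw -3.109 F [ 3.  -1.6  4.6] Mz -0.08 [-0.093 -0.075 -0.071] q6 -2.087 w 43.2
```

Call:
arm_command --targets '[{"x": 0, "y": 0, "z": 0, "roll": 0.03}, {"x": 0, "y": 0, "z": 0, "roll": 0.06}, {"x": 0, "y": 0, "z": 0, "roll": 0.06}]'

```text
time: 13.6
tool_pos: [498.8, -176.1, 58.9]
tcp_rot: [3.142, 0.0, -3.048]
contact_force: [3.7, -2.5, 4.3]
grip_width: 42.8
```

```bash
python3 ob.py
```

```text
13.75 [ 498.8 -176.1   58.9] yaw -3.05 F [ 3.3 -0.8  4.5] Mz -0.196 [-0.206 -0.197 -0.187] q6 -2.147 w 43.8
```

Call:
arm_command --targets '[{"x": 0, "y": 0, "z": 0, "roll": 0.03}, {"x": 0, "y": 0, "z": 0, "roll": 0.05}, {"x": 0, "y": 0, "z": 0, "roll": 0.05}]'

```text
time: 14.0
tool_pos: [498.8, -176.1, 58.9]
tcp_rot: [3.142, 0.0, -2.998]
contact_force: [3.8, -2.2, 4.9]
grip_width: 43.1
```

```bash
python3 ob.py
```

```text
14.15 [ 498.8 -176.1   58.9] yaw -2.999 F [ 4.6 -1.6  4.1] Mz -0.294 [-0.323 -0.26  -0.3  ] q6 -2.198 w 43.6
```

Call:
arm_command --targets '[{"x": 0, "y": 0, "z": 0, "roll": 0.03}, {"x": 0, "y": 0, "z": 0, "roll": 0.05}, {"x": 0, "y": 0, "z": 0, "roll": 0.05}]'

```text
time: 14.4
tool_pos: [498.8, -176.1, 58.9]
tcp_rot: [3.142, 0.0, -2.948]
contact_force: [3.8, -0.5, 3.3]
grip_width: 43.3
```

```bash
python3 ob.py
```

```text
14.55 [ 498.8 -176.1   58.9] yaw -2.949 F [ 3.8 -1.6  5.5] Mz -0.414 [-0.406 -0.393 -0.443] q6 -2.248 w 43.2
```

Call:
arm_command --targets '[{"x": 0, "y": 0, "z": 0, "roll": 0.02}, {"x": 0, "y": 0, "z": 0, "roll": 0.03}, {"x": 0, "y": 0, "z": 0, "roll": 0.03}]'

```text
time: 14.8
tool_pos: [498.8, -176.1, 58.8]
tcp_rot: [3.142, 0.0, -2.918]
contact_force: [3.5, -1.9, 5.1]
grip_width: 43.3
```

```bash
python3 ob.py
```

```text
14.95 [ 498.8 -176.1   58.8] yaw -2.919 F [ 3.5 -1.8  4.2] Mz -0.493 [-0.497 -0.496 -0.486] q6 -2.278 w 43.2
```

Call:
arm_command --targets '[{"x": 0, "y": 0, "z": 0, "roll": -0.08}, {"x": 0, "y": 0, "z": 0, "roll": -0.16}, {"x": 0, "y": 0, "z": 0, "roll": -0.24}, {"x": 0, "y": 0, "z": 0, "roll": -0.32}, {"x": 0, "y": 0, "z": 0, "roll": -0.4}, {"x": 0, "y": 0, "z": 0, "roll": -0.48}, {"x": 0, "y": 0, "z": 0, "roll": -0.56}, {"x": 0, "y": 0, "z": 0, "roll": -0.56}]'

```text
time: 15.62
tool_pos: [498.7, -176.1, 58.9]
tcp_rot: [-3.141, -0.0, 2.803]
contact_force: [4.4, -1.9, 5.0]
grip_width: 43.0
```

```bash
python3 ob.py
```

```text
15.77 [ 498.7 -176.1   58.9] yaw 2.808 F [ 3.7 -2.2  4.4] Mz -0.022 [-0.065  0.02  -0.021] q6 -1.721 w 43.2
```

Call:
arm_command --targets '[{"x": 0, "y": 0, "z": 0, "roll": -0.05}, {"x": 0, "y": 0, "z": 0, "roll": -0.1}, {"x": 0, "y": 0, "z": 0, "roll": -0.1}]'

```text
time: 16.02
tool_pos: [498.7, -176.1, 58.9]
tcp_rot: [-3.142, -0.0, 2.705]
contact_force: [3.8, -1.4, 4.7]
grip_width: 43.4
```

```bash
python3 ob.py
```

```text
16.17 [ 498.7 -176.1   58.8] yaw 2.707 F [ 3.6 -1.   5.7] Mz -0.012 [-0.036  0.021 -0.021] q6 -1.621 w 43.4
```

Call:
arm_command --targets '[{"x": 0, "y": 0, "z": 0, "roll": -0.04}, {"x": 0, "y": 0, "z": 0, "roll": -0.08}, {"x": 0, "y": 0, "z": 0, "roll": -0.08}]'

```text
time: 16.42
tool_pos: [498.7, -176.1, 58.9]
tcp_rot: [-3.142, -0.0, 2.626]
contact_force: [3.8, -2.8, 4.7]
grip_width: 43.2
```

```bash
python3 ob.py
```

```text
16.57 [ 498.7 -176.1   58.9] yaw 2.628 F [ 4.3 -1.2  5.4] Mz 0.165 [0.13  0.212 0.155] q6 -1.541 w 43.5
```

Call:
arm_command --targets '[{"x": 0, "y": 0, "z": 0, "roll": -0.04}, {"x": 0, "y": 0, "z": 0, "roll": -0.07}, {"x": 0, "y": 0, "z": 0, "roll": -0.07}]'

```text
time: 16.82
tool_pos: [498.7, -176.1, 58.8]
tcp_rot: [-3.142, 0.0, 2.556]
contact_force: [4.9, -1.1, 4.3]
grip_width: 43.4
```

```bash
python3 ob.py
```

```text
16.97 [ 498.8 -176.1   58.9] yaw 2.557 F [ 3.9 -2.3  5.5] Mz 0.239 [0.23  0.223 0.264] q6 -1.471 w 43.4
```

Call:
arm_command --targets '[{"x": 0, "y": 0, "z": 0, "roll": -0.04}, {"x": 0, "y": 0, "z": 0, "roll": -0.07}, {"x": 0, "y": 0, "z": 0, "roll": -0.07}]'

```text
time: 17.22
tool_pos: [498.8, -176.1, 58.9]
tcp_rot: [-3.142, 0.0, 2.485]
contact_force: [4.8, -2.6, 4.3]
grip_width: 43.6
```

```bash
python3 ob.py
```

```text
17.37 [ 498.8 -176.1   58.9] yaw 2.487 F [ 3.3 -1.7  5.2] Mz 0.365 [0.341 0.366 0.389] q6 -1.4 w 43.3
```

Call:
arm_command --targets '[{"x": 0, "y": 0, "z": 0, "roll": -0.03}, {"x": 0, "y": 0, "z": 0, "roll": -0.05}, {"x": 0, "y": 0, "z": 0, "roll": -0.05}]'

```text
time: 17.62
tool_pos: [498.7, -176.0, 58.8]
tcp_rot: [3.141, -0.0, 2.434]
contact_force: [3.7, -1.4, 5.3]
grip_width: 43.5
```

```bash
python3 ob.py
```

```text
17.77 [ 498.7 -176.    58.8] yaw 2.435 F [ 2.9 -1.4  5.3] Mz -0.036 [-0.022 -0.014 -0.072] q6 -1.349 w 43.2
```

Call:
arm_command --targets '[{"x": 0, "y": 0, "z": 0, "roll": -0.05}, {"x": 0, "y": 0, "z": 0, "roll": -0.1}, {"x": 0, "y": 0, "z": 0, "roll": -0.15}, {"x": 0, "y": 0, "z": 0, "roll": -0.15}]'

```text
time: 18.1
tool_pos: [498.7, -176.0, 58.8]
tcp_rot: [3.141, -0.0, 2.283]
contact_force: [3.1, -1.4, 5.2]
grip_width: 43.2
```

```bash
python3 ob.py
```

```text
18.25 [ 498.7 -176.1   58.9] yaw 2.285 F [ 4.  -2.4  4.6] Mz 0.126 [0.129 0.102 0.147] q6 -1.199 w 43.1
```

Call:
arm_command --targets '[{"x": 0, "y": 0, "z": 0, "roll": -0.05}, {"x": 0, "y": 0, "z": 0, "roll": -0.1}, {"x": 0, "y": 0, "z": 0, "roll": -0.1}]'

```text
time: 18.5
tool_pos: [498.7, -176.1, 58.8]
tcp_rot: [3.141, 0.0, 2.184]
contact_force: [3.6, -1.8, 4.6]
grip_width: 43.3
```

```bash
python3 ob.py
```

```text
18.65 [ 498.8 -176.1   58.9] yaw 2.187 F [ 3.7 -2.7  5.5] Mz 0.23 [0.246 0.214 0.231] q6 -1.1 w 43.3
```

Call:
arm_command --targets '[{"x": 0, "y": 0, "z": 0, "roll": -0.03}, {"x": 0, "y": 0, "z": 0, "roll": -0.05}, {"x": 0, "y": 0, "z": 0, "roll": -0.05}]'

```text
time: 18.9
tool_pos: [498.7, -176.1, 58.8]
tcp_rot: [3.142, 0.0, 2.135]
contact_force: [4.5, -2.2, 5.2]
grip_width: 43.4
```

```bash
python3 ob.py
```

```text
19.05 [ 498.7 -176.1   58.8] yaw 2.136 F [ 3.9 -1.7  5.7] Mz 0.319 [0.319 0.272 0.366] q6 -1.049 w 43.1
```

Call:
arm_command --targets '[{"x": 0, "y": 0, "z": 0, "roll": -0.03}, {"x": 0, "y": 0, "z": 0, "roll": -0.05}, {"x": 0, "y": 0, "z": 0, "roll": -0.05}]'

```text
time: 19.3
tool_pos: [498.7, -176.0, 58.8]
tcp_rot: [3.141, -0.0, 2.084]
contact_force: [3.2, -1.4, 7.1]
grip_width: 43.4
```

```bash
python3 ob.py
```

```text
19.45 [ 498.7 -176.    58.8] yaw 2.085 F [ 3.5 -1.8  4.9] Mz -0.029 [-0.057 -0.049  0.02 ] q6 -0.999 w 43.2
```

Two clicks. Third expected near 1.76.

Call:
arm_command --targets '[{"x": 0, "y": 0, "z": 0, "roll": -0.05}, {"x": 0, "y": 0, "z": 0, "roll": -0.1}, {"x": 0, "y": 0, "z": 0, "roll": -0.15}, {"x": 0, "y": 0, "z": 0, "roll": -0.2}, {"x": 0, "y": 0, "z": 0, "roll": -0.2}]'

```text
time: 19.87
tool_pos: [498.7, -176.1, 58.8]
tcp_rot: [3.141, -0.0, 1.883]
contact_force: [2.7, -2.0, 4.5]
grip_width: 43.4
```

```bash
python3 ob.py
```

```text
20.02 [ 498.7 -176.1   58.8] yaw 1.885 F [ 4.  -2.   4.4] Mz 0.133 [0.12  0.174 0.106] q6 -0.799 w 43.1
```

Call:
arm_command --targets '[{"x": 0, "y": 0, "z": 0, "roll": -0.04}, {"x": 0, "y": 0, "z": 0, "roll": -0.07}, {"x": 0, "y": 0, "z": 0, "roll": -0.07}]'

```text
time: 20.27
tool_pos: [498.7, -176.1, 58.8]
tcp_rot: [3.142, 0.0, 1.814]
contact_force: [4.8, -2.2, 4.7]
grip_width: 43.5
```

```bash
python3 ob.py
```

```text
20.42 [ 498.7 -176.1   58.9] yaw 1.815 F [ 3.9 -1.8  4.8] Mz 0.242 [0.283 0.194 0.25 ] q6 -0.729 w 43.7
```

Call:
arm_command --targets '[{"x": 0, "y": 0, "z": 0, "roll": -0.03}, {"x": 0, "y": 0, "z": 0, "roll": -0.05}, {"x": 0, "y": 0, "z": 0, "roll": -0.05}]'

```text
time: 20.67
tool_pos: [498.7, -176.0, 58.8]
tcp_rot: [3.141, -0.0, 1.764]
contact_force: [2.9, -1.8, 4.9]
grip_width: 43.2
```

```bash
python3 ob.py
```

```text
20.82 [ 498.7 -176.    58.9] yaw 1.765 F [ 4.4 -1.3  4.6] Mz 0.001 [ 0.025 -0.024  0.003] q6 -0.679 w 43.2
```

Three clicks (snap ≈1.79). Fourth expected near 1.44 to 1.41.

Call:
arm_command --targets '[{"x": 0, "y": 0, "z": 0, "roll": -0.05}, {"x": 0, "y": 0, "z": 0, "roll": -0.1}, {"x": 0, "y": 0, "z": 0, "roll": -0.15}, {"x": 0, "y": 0, "z": 0, "roll": -0.2}, {"x": 0, "y": 0, "z": 0, "roll": -0.2}]'

```text
time: 21.23
tool_pos: [498.7, -176.1, 58.9]
tcp_rot: [3.142, -0.0, 1.562]
contact_force: [4.0, -2.6, 5.8]
grip_width: 43.2
```

```bash
python3 ob.py
```

```text
21.38 [ 498.7 -176.1   58.9] yaw 1.565 F [ 3.2 -1.2  4.9] Mz 0.148 [0.132 0.145 0.166] q6 -0.479 w 43.3
```

Call:
arm_command --targets '[{"x": 0, "y": 0, "z": 0, "roll": -0.03}, {"x": 0, "y": 0, "z": 0, "roll": -0.06}, {"x": 0, "y": 0, "z": 0, "roll": -0.06}]'

```text
time: 21.63
tool_pos: [498.7, -176.1, 58.8]
tcp_rot: [3.142, -0.0, 1.504]
contact_force: [3.5, -1.6, 5.3]
grip_width: 43.1
```

```bash
python3 ob.py
```

```text
21.78 [ 498.7 -176.1   58.8] yaw 1.505 F [ 3.9 -2.1  5.3] Mz 0.188 [0.231 0.142 0.191] q6 -0.419 w 43.6
```

Call:
arm_command --targets '[{"x": 0, "y": 0, "z": 0, "roll": -0.03}, {"x": 0, "y": 0, "z": 0, "roll": -0.05}, {"x": 0, "y": 0, "z": 0, "roll": -0.05}]'

```text
time: 22.03
tool_pos: [498.7, -176.1, 58.9]
tcp_rot: [3.142, 0.0, 1.454]
contact_force: [4.8, -2.3, 5.0]
grip_width: 43.6
```

```bash
python3 ob.py
```

```text
22.18 [ 498.7 -176.1   58.9] yaw 1.456 F [ 3.9 -2.8  5.8] Mz 0.301 [0.34  0.267 0.295] q6 -0.369 w 43.6
```

Call:
arm_command --targets '[{"x": 0, "y": 0, "z": 0, "roll": -0.03}, {"x": 0, "y": 0, "z": 0, "roll": -0.04}, {"x": 0, "y": 0, "z": 0, "roll": -0.04}]'

```text
time: 22.43
tool_pos: [498.7, -176.0, 58.8]
tcp_rot: [3.142, -0.0, 1.414]
contact_force: [4.5, -1.4, 5.3]
grip_width: 43.1
```

```bash
python3 ob.py
```

```text
22.58 [ 498.7 -176.    58.9] yaw 1.415 F [ 3.3 -2.   6. ] Mz 0.013 [-0.011  0.046  0.005] q6 -0.329 w 43.2
```

Call:
arm_command --targets '[{"x": 0, "y": 0, "z": 0, "roll": 0}, {"x": 0, "y": 0, "z": 0, "roll": 0}, {"x": 0, "y": 0, "z": 0, "roll": 0}, {"x": 0, "y": 0, "z": 0, "roll": 0}, {"x": 0, "y": 0, "z": 0, "roll": 0}, {"x": 0, "y": 0, "z": 0, "roll": 0}]' --fingers 0.9

```text
time: 23.08
tool_pos: [498.2, -175.8, 58.4]
tcp_rot: [-3.14, -0.0, 1.415]
contact_force: [0.3, -0.3, 0.7]
grip_width: 78.4
```

Call:
arm_command --targets '[{"x": 0, "y": 0, "z": 1, "roll": 0}, {"x": 0, "y": 0, "z": 3, "roll": 0}, {"x": 0, "y": 0, "z": 6, "roll": 0}, {"x": 0, "y": 0, "z": 9, "roll": 0}, {"x": 0, "y": 0, "z": 11, "roll": 0}, {"x": 0, "y": 0, "z": 11, "roll": 0}]'

```text
time: 23.58
tool_pos: [501.0, -177.2, 174.3]
tcp_rot: [3.133, 0.003, 1.415]
contact_force: [0.4, 0.4, 0.1]
grip_width: 82.4
```

```bash
python3 ob.py
```

```text
23.73 [ 498.3 -175.9  168.8] yaw 1.415 F [ 0.4 -0.3 -0.3] Mz 0.01 [0.029 0.002 0.001] q6 -0.328 w 82.6
```

Call:
arm_command --targets '[{"x": -0.5, "y": 2, "z": 0, "roll": -0.12}, {"x": -1, "y": 4, "z": 0, "roll": -0.24}, {"x": -1.5, "y": 6, "z": 0, "roll": -0.36}, {"x": -2, "y": 8, "z": 0, "roll": -0.48}, {"x": -2.1, "y": 10.6, "z": 0, "roll": -0.6}, {"x": -2.1, "y": 10.6, "z": 0, "roll": -0.72}, {"x": -2.1, "y": 10.6, "z": 0, "roll": -0.84}, {"x": -2.1, "y": 10.6, "z": 0, "roll": -0.95}]' --fingers 0.4

```text
time: 24.4
tool_pos: [476.8, -69.2, 167.6]
tcp_rot: [-3.14, 0.002, 0.46]
contact_force: [0.1, 0.0, -0.0]
grip_width: 37.9
```

Call:
arm_command --targets '[{"x": 0, "y": 0, "z": 0, "roll": -0.12}, {"x": 0, "y": 0, "z": 0, "roll": -0.24}, {"x": 0, "y": 0, "z": 0, "roll": -0.36}, {"x": 0, "y": 0, "z": 0, "roll": -0.4}, {"x": 0, "y": 0, "z": 0, "roll": -0.4}]'

```text
time: 24.82
tool_pos: [476.8, -69.8, 167.5]
tcp_rot: [-3.141, 0.003, 0.063]
contact_force: [0.9, 0.3, -0.3]
grip_width: 36.7
```

```bash
python3 ob.py pics/sc11.png; python3 -c "
import cv2;a=cv2.imread('pics/sc11.png');cv2.imwrite('pics/s11.png',cv2.resize(a[140:250,215:375],None,fx=5,fy=5,interpolation=2))"
```

```text
24.97 [477.2 -69.9 168.1] yaw 0.066 F [ 0.  -0.3 -0.2] Mz 0.029 [0.039 0.001 0.047] q6 1.2 w 36.9
```

View pics/s11.png

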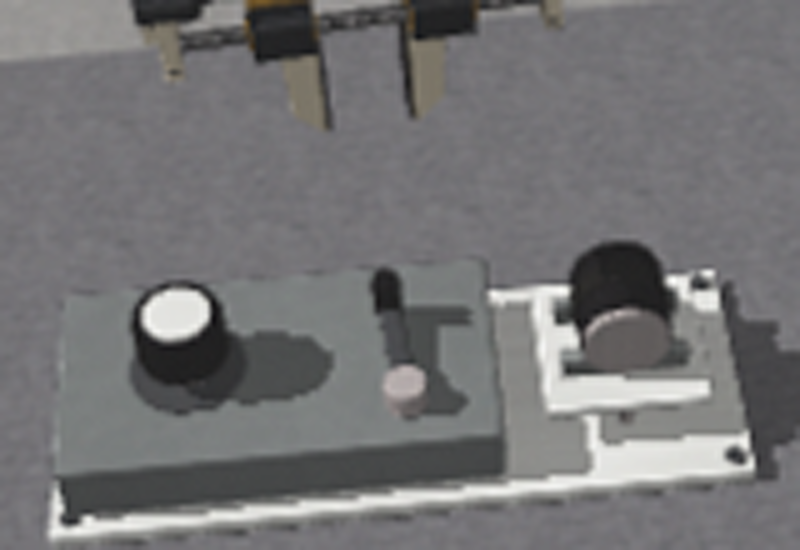

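Run:
```python
from h import *
from plant import bot
d=bot.capture("scene");o=bot.get_obs();p=o["tool_pos"]
for dz in(0,15,20,25,30): print(dz,((w2pix(d,p+[0,0,dz])-[215,140]+.5)*5).round())
```

```text
0 [371. 155.]
15 [368. 132.]
20 [368. 125.]
25 [367. 117.]
30 [366. 109.]
```

Call:
arm_command --targets '[{"x": 0, "y": 0, "z": -3, "roll": 0}, {"x": 0, "y": 0, "z": -6, "roll": 0}, {"x": 0, "y": 0, "z": -9, "roll": 0}, {"x": 0, "y": 0, "z": -10.5, "roll": 0}, {"x": 0, "y": 0, "z": -11, "roll": 0}, {"x": 0, "y": 0, "z": -11, "roll": 0}, {"x": 0, "y": 0, "z": -11, "roll": 0}]'

```text
time: 25.6
tool_pos: [478.3, -70.3, 59.5]
tcp_rot: [3.141, -0.001, 0.065]
contact_force: [1.6, 0.6, 0.7]
grip_width: 36.7
```

```bash
python3 ob.py pics/sc12.png; python3 -c "
import cv2;a=cv2.imread('pics/sc12.png');cv2.imwrite('pics/s12.png',cv2.resize(a[140:250,215:375],None,fx=5,fy=5,interpolation=2))"
```

```text
25.75 [478.7 -70.4  60.1] yaw 0.065 F [-0.5  0.1  0.2] Mz -0.01 [-0.016 -0.    -0.013] q6 1.201 w 36.6
```

View pics/s12.png

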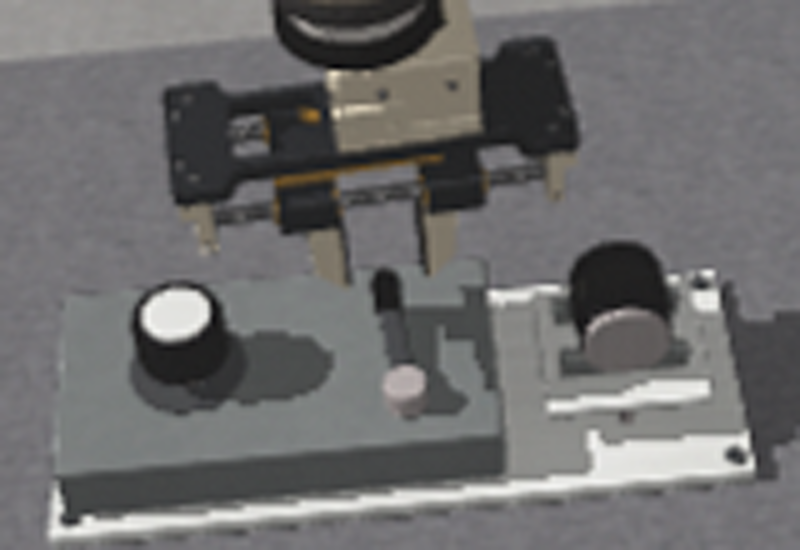

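Call:
arm_command --targets '[{"x": 0, "y": 0, "z": 0, "roll": 0}, {"x": 0, "y": 0, "z": 0, "roll": 0}, {"x": 0, "y": 0, "z": 0, "roll": 0}, {"x": 0, "y": 0, "z": 0, "roll": 0}]' --fingers 0.22

```text
time: 26.08
tool_pos: [477.9, -70.1, 59.1]
tcp_rot: [3.141, -0.0, 0.065]
contact_force: [-0.8, -0.0, 0.0]
grip_width: 20.4
```

Call:
arm_command --targets '[{"x": 0.09, "y": -0.69, "z": 0, "roll": 0.12}, {"x": 0.26, "y": -1.37, "z": 0, "roll": 0.24}, {"x": 0.5, "y": -2.02, "z": 0, "roll": 0.36}, {"x": 0.5, "y": -2.02, "z": 0, "roll": 0.36}]'

```text
time: 26.42
tool_pos: [483.2, -91.2, 58.9]
tcp_rot: [3.141, -0.0, 0.428]
contact_force: [0.0, 0.2, 0.5]
grip_width: 20.0
```

```bash
python3 ob.py pics/sc13.png; python3 -c "
import cv2;a=cv2.imread('pics/sc13.png');cv2.imwrite('pics/s13.png',cv2.resize(a[140:250,215:375],None,fx=5,fy=5,interpolation=2))"
```

```text
26.57 [482.5 -90.   58.8] yaw 0.421 F [0.2 0.5 0.4] Mz 0.0 [ 0.056 -0.035 -0.02 ] q6 0.809 w 20.5
```

View pics/s13.png

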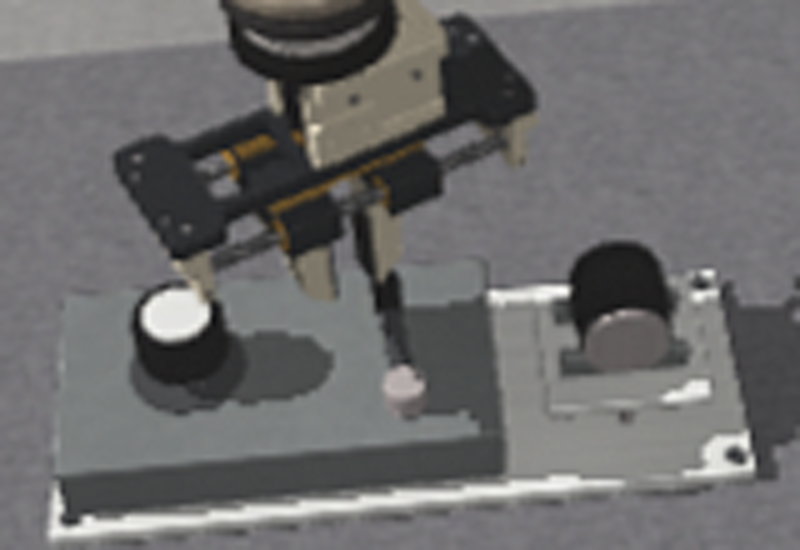

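Call:
arm_command --targets '[{"x": 0, "y": 0, "z": 2, "roll": 0}, {"x": -0.2, "y": 1, "z": 3, "roll": -0.12}, {"x": -0.45, "y": 2, "z": 3, "roll": -0.24}, {"x": -0.45, "y": 2, "z": 3, "roll": -0.36}, {"x": -0.45, "y": 2, "z": 3, "roll": -0.36}, {"x": -0.45, "y": 2, "z": 3, "roll": -0.36}]' --fingers 0.4

```text
time: 27.07
tool_pos: [478.1, -70.0, 88.9]
tcp_rot: [3.141, 0.0, 0.067]
contact_force: [0.5, -0.4, -1.2]
grip_width: 36.9
```

```bash
python3 ob.py pics/sc14.png; python3 -c "
import cv2;a=cv2.imread('pics/sc14.png');cv2.imwrite('pics/s14.png',cv2.resize(a[140:250,215:375],None,fx=5,fy=5,interpolation=2))"
```

```text
27.22 [478.2 -70.3  88.7] yaw 0.067 F [ 0.3 -0.5 -0.1] Mz -0.005 [-0.001 -0.011 -0.003] q6 1.2 w 36.8
```

View pics/s14.png

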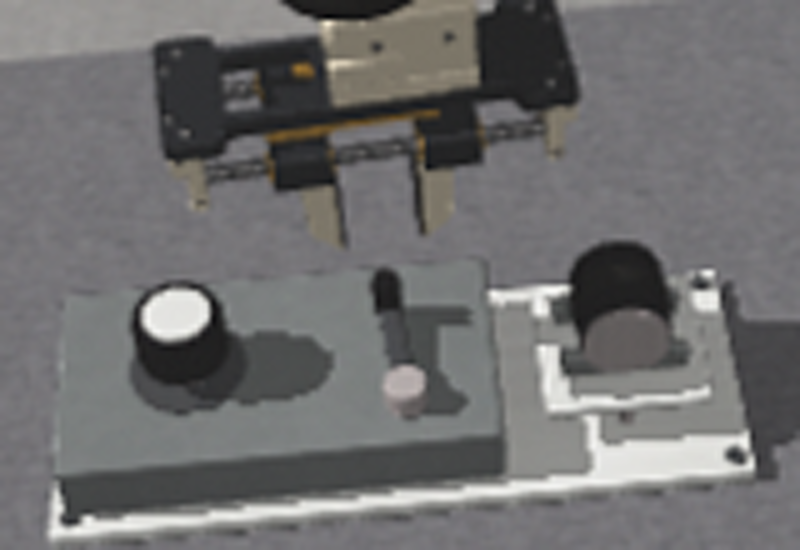

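Run:
```python
from h import *
from plant import bot
d=bot.capture("scene")
print("bracket", [ (z,pix2w(d,215+197/5-.5,140+208/5-.5,z)[:2].round()) for z in (110,130,140,150,160,170)])
print("bracketR", [ (z,pix2w(d,215+557/5-.5,140+155/5-.5,z)[:2].round()) for z in (130,140,150,160,170)])
print("fingL", [ (z,pix2w(d,215+342/5-.5,140+244/5-.5,z)[:2].round()) for z in (90,100,105,110,115,120)])
print("fingR", [ (z,pix2w(d,215+425/5-.5,140+235/5-.5,z)[:2].round()) for z in (90,100,105,110,115,120)])
```

```text
bracket [(110, array([ 444., -161.])), (130, array([ 464., -159.])), (140, array([ 474., -157.])), (150, array([ 484., -156.])), (160, array([ 493., -155.])), (170, array([ 503., -153.]))]
bracketR [(130, array([451.,  23.])), (140, array([461.,  22.])), (150, array([471.,  21.])), (160, array([481.,  19.])), (170, array([491.,  18.]))]
fingL [(90, array([460., -90.])), (100, array([469., -90.])), (105, array([474., -90.])), (110, array([479., -89.])), (115, array([484., -89.])), (120, array([488., -89.]))]
fingR [(90, array([459., -47.])), (100, array([469., -48.])), (105, array([474., -48.])), (110, array([478., -48.])), (115, array([483., -48.])), (120, array([488., -48.]))]
```

Call:
arm_command --targets '[{"x": 0, "y": 0, "z": -1.5, "roll": 0}, {"x": 0, "y": 0, "z": -3, "roll": 0}, {"x": 0, "y": 0, "z": -4, "roll": 0}, {"x": 0, "y": 0, "z": -4, "roll": 0}]'

```text
time: 27.6
tool_pos: [476.8, -70.0, 47.0]
tcp_rot: [-3.14, 0.004, 0.065]
contact_force: [-0.8, 0.7, -0.3]
grip_width: 36.7
```

```bash
python3 ob.py pics/sc15.png; python3 -c "
import cv2;a=cv2.imread('pics/sc15.png');cv2.imwrite('pics/s15.png',cv2.resize(a[140:250,215:375],None,fx=5,fy=5,interpolation=2))
from plant import bot
a=bot.capture('top')['img'];cv2.imwrite('pics/t15.png',cv2.resize(a[140:240,270:430],None,fx=5,fy=5,interpolation=2))"
```

```text
27.75 [478.6 -70.5  49.2] yaw 0.065 F [-0.8  1.  -0.6] Mz 0.014 [0.001 0.    0.042] q6 1.201 w 36.6
```

View pics/s15.png

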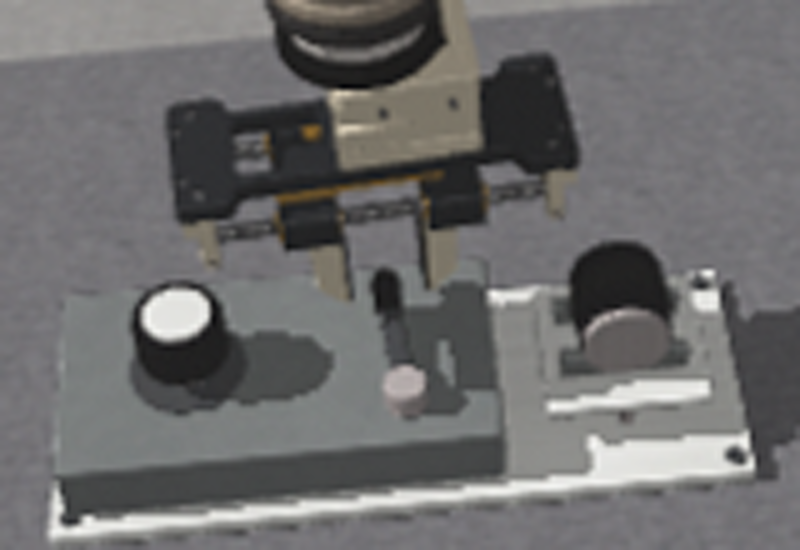

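View pics/t15.png

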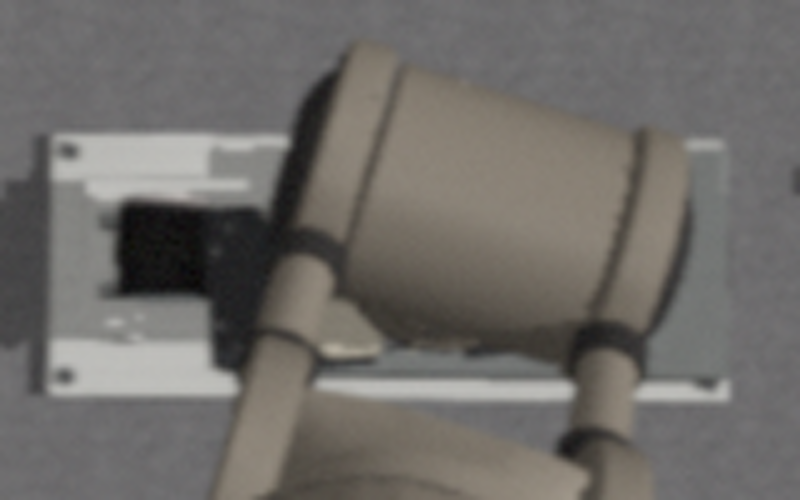

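Call:
arm_command --targets '[{"x": 0, "y": 0, "z": 2, "roll": 0}, {"x": 0, "y": 0, "z": 4, "roll": 0.1}, {"x": 0, "y": 0, "z": 4, "roll": 0.22}, {"x": 0, "y": 0, "z": 4, "roll": 0.34}, {"x": 0, "y": 0, "z": 4, "roll": 0.46}, {"x": 0, "y": 0, "z": 4, "roll": 0.58}, {"x": 0, "y": 0, "z": 4, "roll": 0.7}, {"x": 0, "y": 0, "z": 4, "roll": 0.7}]'

```text
time: 28.47
tool_pos: [478.6, -70.4, 89.7]
tcp_rot: [3.14, -0.001, 0.769]
contact_force: [-0.7, -0.4, -0.1]
grip_width: 36.9
```

```bash
python3 ob.py
```

```text
28.62 [478.5 -70.4  89.3] yaw 0.761 F [ 1.3  0.6 -0.2] Mz 0.003 [ 0.001 -0.019  0.027] q6 0.505 w 36.7
```

Call:
arm_command --targets '[{"x": 0, "y": 0, "z": -2, "roll": 0}, {"x": 0, "y": 0, "z": -3.5, "roll": 0}, {"x": 0, "y": 0, "z": -4.2, "roll": 0}, {"x": 0, "y": 0, "z": -4.5, "roll": 0}, {"x": 0, "y": 0, "z": -4.5, "roll": 0}]'

```text
time: 29.03
tool_pos: [478.1, -70.2, 43.5]
tcp_rot: [-3.141, 0.0, 0.764]
contact_force: [0.1, 0.3, 0.3]
grip_width: 36.4
```

```bash
python3 ob.py pics/sc16.png; python3 -c "
import cv2;a=cv2.imread('pics/sc16.png');cv2.imwrite('pics/s16.png',cv2.resize(a[140:250,215:375],None,fx=5,fy=5,interpolation=2))"
```

```text
29.18 [478.8 -70.4  44.5] yaw 0.764 F [ 0.5 -0.6  0. ] Mz -0.024 [-0.011  0.013 -0.075] q6 0.502 w 37.0
```

View pics/s16.png

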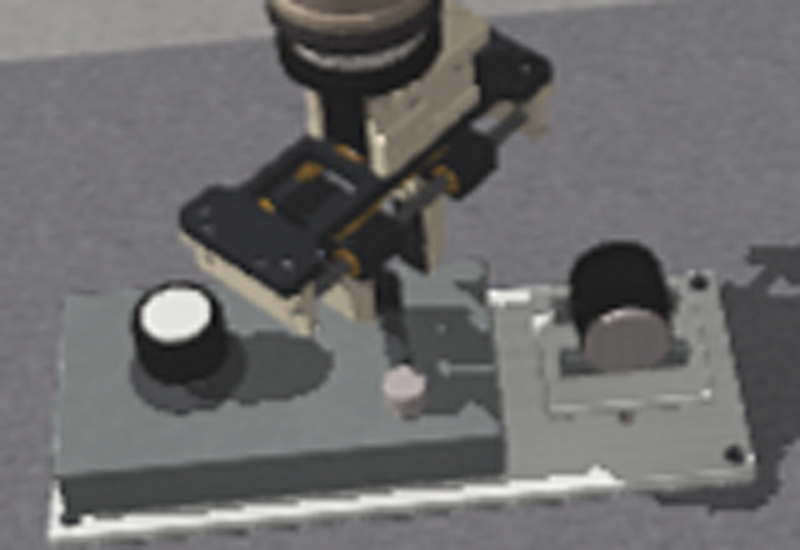

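Call:
arm_command --targets '[{"x": 0, "y": 0, "z": -0.3, "roll": 0}, {"x": 0, "y": 0, "z": -0.3, "roll": 0}, {"x": 0, "y": 0, "z": -0.3, "roll": 0}]' --fingers 0.25

```text
time: 29.43
tool_pos: [478.3, -70.3, 41.0]
tcp_rot: [3.141, -0.0, 0.765]
contact_force: [0.7, -0.6, 1.6]
grip_width: 24.2
```

Call:
arm_command --targets '[{"x": 0.1, "y": -0.5, "z": 0, "roll": 0}, {"x": 0.2, "y": -1, "z": 0, "roll": 0}, {"x": 0.3, "y": -1.5, "z": 0, "roll": 0}, {"x": 0.3, "y": -1.5, "z": 0, "roll": 0}]'

```text
time: 29.77
tool_pos: [480.6, -86.1, 40.6]
tcp_rot: [-3.14, 0.001, 0.764]
contact_force: [-1.7, -0.3, 1.2]
grip_width: 23.1
```

```bash
python3 ob.py pics/sc17.png; python3 -c "
import cv2;a=cv2.imread('pics/sc17.png');cv2.imwrite('pics/s17.png',cv2.resize(a[140:250,215:375],None,fx=5,fy=5,interpolation=2))"
```

```text
29.92 [481.2 -85.5  40.7] yaw 0.764 F [-2.3 -0.5 -0.4] Mz 0.019 [ 0.048  0.012 -0.002] q6 0.474 w 23.1
```

View pics/s17.png

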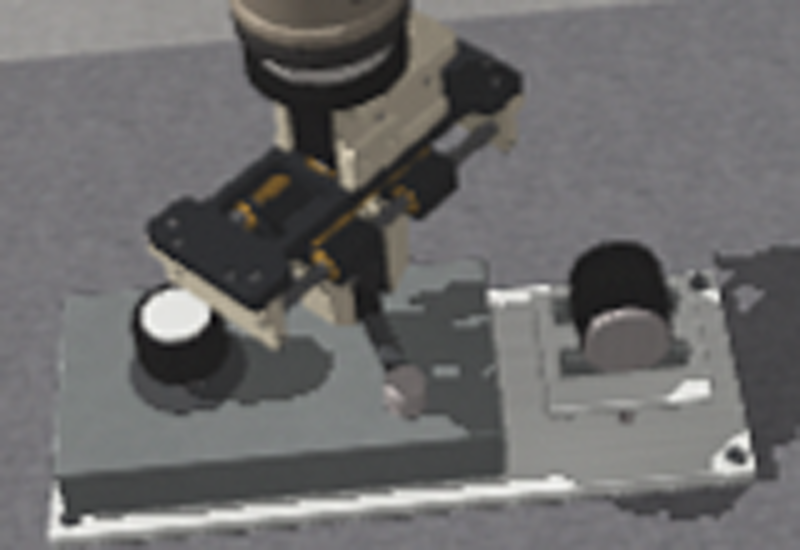

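Call:
arm_command --targets '[{"x": 0.15, "y": -0.5, "z": 0, "roll": 0}, {"x": 0.33, "y": -0.95, "z": 0, "roll": 0}, {"x": 0.6, "y": -1.45, "z": 0, "roll": 0.05}, {"x": 1.0, "y": -1.9, "z": 0, "roll": 0.1}, {"x": 1.4, "y": -2.35, "z": 0, "roll": 0.18}, {"x": 1.8, "y": -2.7, "z": 0, "roll": 0.26}, {"x": 1.8, "y": -2.7, "z": 0, "roll": 0.26}]'

```text
time: 30.5
tool_pos: [500.4, -113.5, 40.9]
tcp_rot: [3.14, -0.0, 1.027]
contact_force: [0.1, -0.3, 0.2]
grip_width: 22.7
```

```bash
python3 ob.py pics/sc18.png; python3 -c "
import cv2;a=cv2.imread('pics/sc18.png');cv2.imwrite('pics/s18.png',cv2.resize(a[140:250,215:375],None,fx=5,fy=5,interpolation=2))"
```

```text
30.65 [ 500.1 -112.7   41.1] yaw 1.022 F [-0.9  0.1 -0. ] Mz -0.007 [ 0.008 -0.021 -0.009] q6 0.177 w 23.1
```

View pics/s18.png

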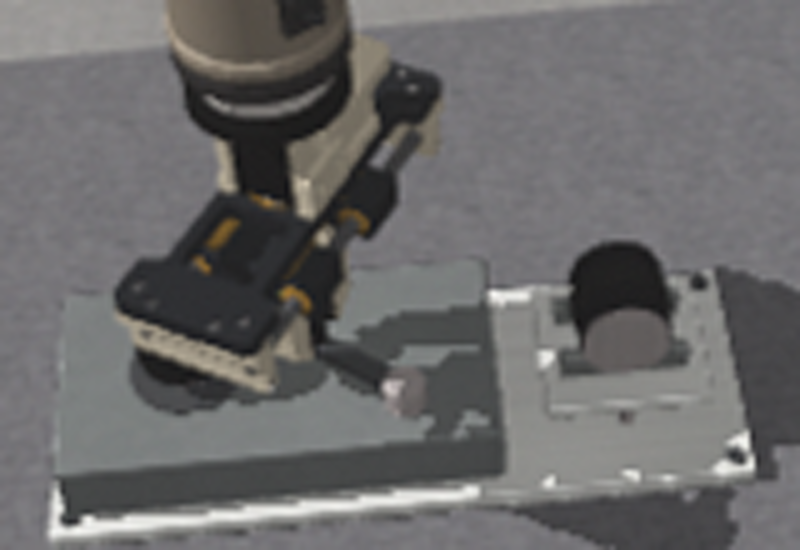

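Call:
arm_command --targets '[{"x": 0.45, "y": -0.35, "z": 0, "roll": 0.06}, {"x": 0.95, "y": -0.65, "z": 0, "roll": 0.12}, {"x": 1.5, "y": -0.85, "z": 0, "roll": 0.2}, {"x": 2.0, "y": -1.05, "z": 0, "roll": 0.27}, {"x": 2.5, "y": -1.15, "z": 0, "roll": 0.34}, {"x": 3.0, "y": -1.2, "z": 0, "roll": 0.38}, {"x": 3.0, "y": -1.2, "z": 0, "roll": 0.38}]'

```text
time: 31.23
tool_pos: [530.0, -124.5, 41.0]
tcp_rot: [3.14, 0.0, 1.405]
contact_force: [-0.0, 0.3, 0.3]
grip_width: 22.8
```

```bash
python3 ob.py pics/sc19.png; python3 -c "
import cv2;a=cv2.imread('pics/sc19.png');cv2.imwrite('pics/s19.png',cv2.resize(a[140:250,215:375],None,fx=5,fy=5,interpolation=2))"
```

```text
31.38 [ 529.5 -124.2   41. ] yaw 1.403 F [ 0.3 -0.1  0.3] Mz 0.018 [-0.021 -0.019  0.095] q6 -0.204 w 22.9
```

View pics/s19.png

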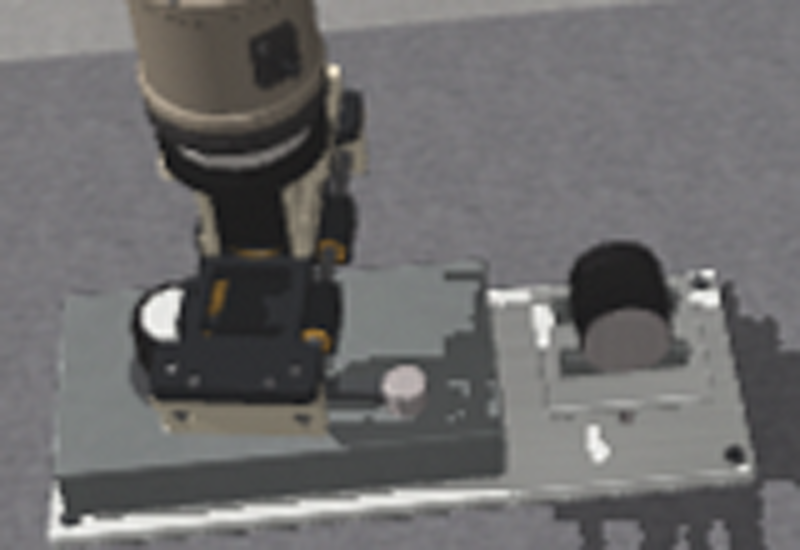

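Call:
arm_command --targets '[{"x": 0.2, "y": 0, "z": 0, "roll": 0}, {"x": 0.4, "y": 0, "z": 0, "roll": 0}, {"x": 0.4, "y": 0, "z": 0, "roll": 0}]'

```text
time: 31.63
tool_pos: [533.3, -124.3, 40.9]
tcp_rot: [-3.142, 0.0, 1.404]
contact_force: [-1.1, 0.1, 0.1]
grip_width: 22.7
```

Call:
arm_command --targets '[{"x": 0.2, "y": 0, "z": 0, "roll": 0}, {"x": 0.3, "y": 0, "z": 0, "roll": 0}, {"x": 0.3, "y": 0, "z": 0, "roll": 0}]'

```text
time: 31.88
tool_pos: [534.9, -124.2, 40.6]
tcp_rot: [-3.138, 0.0, 1.405]
contact_force: [-6.2, -1.9, 2.2]
grip_width: 22.8
```

Call:
arm_command --targets '[{"x": -0.3, "y": 0, "z": 0, "roll": 0}, {"x": -0.4, "y": 0, "z": 0, "roll": 0}, {"x": -0.4, "y": 0, "z": 0, "roll": 0}, {"x": -0.4, "y": 0, "z": 0, "roll": 0}]' --fingers 0.35

```text
time: 32.22
tool_pos: [532.6, -124.3, 41.0]
tcp_rot: [3.141, -0.0, 1.405]
contact_force: [0.3, 0.5, -0.4]
grip_width: 32.1
```

Call:
arm_command --targets '[{"x": 0, "y": 0, "z": 2, "roll": 0}, {"x": 0, "y": 0, "z": 5, "roll": 0}, {"x": 0, "y": 0, "z": 8, "roll": 0}, {"x": 0, "y": 0, "z": 11, "roll": 0}, {"x": 0, "y": 0, "z": 14, "roll": 0}, {"x": 0, "y": 0, "z": 16, "roll": 0}, {"x": 0, "y": 0, "z": 16, "roll": 0}]'

```text
time: 32.8
tool_pos: [534.8, -125.0, 205.9]
tcp_rot: [3.132, 0.002, 1.405]
contact_force: [0.1, 0.4, 0.9]
grip_width: 32.1
```

Call:
arm_command --targets '[{"x": -3, "y": 4, "z": 0, "roll": 0}, {"x": -6, "y": 8, "z": 0, "roll": 0}, {"x": -9, "y": 12, "z": 0, "roll": 0}, {"x": -9, "y": 16, "z": 0, "roll": 0}, {"x": -9, "y": 20, "z": 0, "roll": 0}, {"x": -9, "y": 24, "z": 0, "roll": 0}, {"x": -9, "y": 28, "z": 0, "roll": 0}, {"x": -9, "y": 32, "z": 0, "roll": 0}]'

```text
time: 33.47
tool_pos: [441.5, 184.7, 200.4]
tcp_rot: [3.142, -0.0, 1.405]
contact_force: [0.4, -0.6, -0.2]
grip_width: 32.3
```

Call:
arm_command --targets '[{"x": -3, "y": 4, "z": 0, "roll": 0}, {"x": -6, "y": 8, "z": 0, "roll": 0}, {"x": -6, "y": 12, "z": 0, "roll": 0}, {"x": -6, "y": 12, "z": 0, "roll": 0}, {"x": -6, "y": 12, "z": 0, "roll": 0}]'

```text
time: 33.88
tool_pos: [380.8, 305.5, 200.0]
tcp_rot: [-3.141, -0.0, 1.409]
contact_force: [0.0, 0.1, 0.5]
grip_width: 32.2
```

```bash
python3 ob.py pics/sc20.png; python3 -c "
import cv2;a=cv2.imread('pics/sc20.png');cv2.imwrite('pics/s20.png',cv2.resize(a[165:265,215:375],None,fx=5,fy=5,interpolation=2))
from plant import bot
a=bot.capture('top')['img'];cv2.imwrite('pics/t20.png',a);cv2.imwrite('pics/t21.png',cv2.resize(a[155:235,270:425],None,fx=5,fy=5,interpolation=2))"
```

```text
34.03 [382.2 302.  200.2] yaw 1.405 F [ 0.1 -1.  -0.1] Mz -0.0 [-0.009  0.013 -0.004] q6 0.678 w 32.1
```

View pics/t21.png

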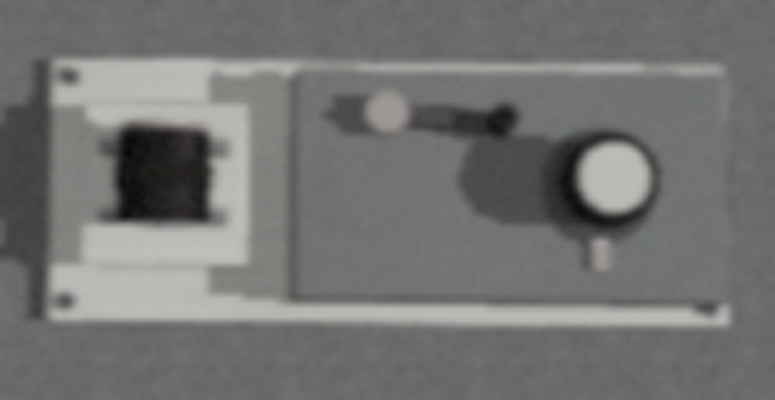

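View pics/t20.png

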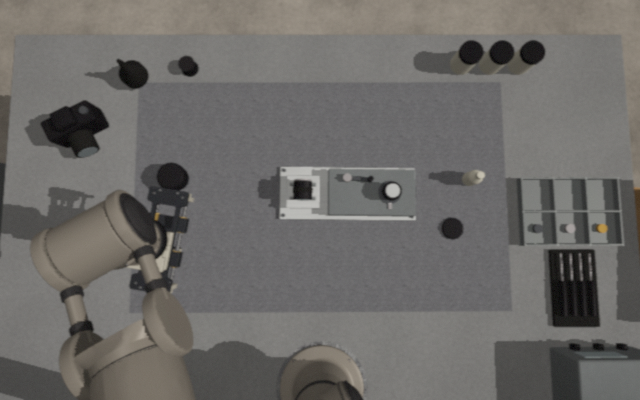

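View pics/s20.png

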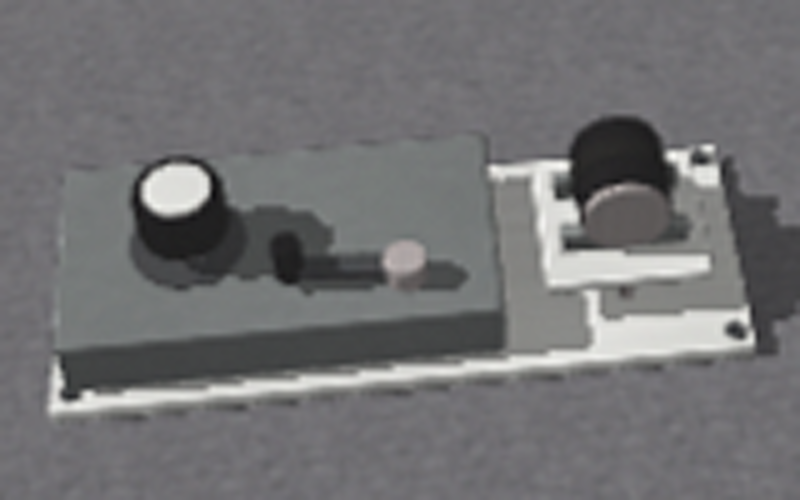

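Run:
```python
from h import *
from plant import bot
a=cv2.imread("pics/scene0.png");b=cv2.imread("pics/sc20.png")
f=lambda m,y0,y1,x0,x1:np.float32(cv2.cvtColor(m[y0:y1,x0:x1],cv2.COLOR_BGR2GRAY))
print("stage",cv2.phaseCorrelate(f(a,188,232,320,360),f(b,188,232,320,360)),"drop",cv2.phaseCorrelate(f(a,220,255,145,180),f(b,220,255,145,180)),"cap",cv2.phaseCorrelate(f(a,190,220,175,210),f(b,190,220,175,210)))
c=bot.capture("top")
t=pix2w(c,270+503.5/5-.5,155+118.5/5-.5,82);p=pix2w(c,270+387.5/5-.5,155+111.5/5-.5,68)
v=t-p;print(t,p,"theta",np.arctan2(-v[1],-v[0])+.013)
o=bot.get_obs();print(o["contact_force"],np.abs(o["dq"]).max())
```

```text
stage ((-0.016982432551081672, 0.5141131875747575), 1.0018155590030882) drop ((-0.0897860844615721, -0.07812198756875333), 0.9847187390665949) cap ((-0.01827395847749358, 0.026150898000532052), 0.9739820804860857)
[ 529.61734873 -123.84289073   82.        ] [535.30863276 -67.09260461  68.        ] theta 1.4838440808328284
[ 0.0308145   0.54968481 -0.17401943] 0.0063316592540979145
```

Run:
```python
from h import *
f=lambda m,y0,y1,x0,x1:np.float32(cv2.cvtColor(m[y0:y1,x0:x1],cv2.COLOR_BGR2GRAY))
a=cv2.imread("pics/scene0.png")
R={"lens+plate":(188,224,322,360),"lens":(186,216,326,352),"plate":(214,226,322,360),"dial":(190,225,238,264),"jigcorner":(225,250,220,260),"whole":(185,255,215,375),"platefront":(212,234,324,358)}
for n in("sc11","sc14","sc20"):
    b=cv2.imread(f"pics/{n}.png")
    print(n,{k:tuple(np.round(cv2.phaseCorrelate(f(a,*r),f(b,*r),cv2.createHanningWindow((r[3]-r[2],r[1]-r[0]),cv2.CV_32F))[0],2)) for k,r in R.items()})
g=[cv2.resize(cv2.imread(f"pics/{n}.png")[183:235,315:370],None,fx=7,fy=7,interpolation=0) for n in("scene0","sc20")]
cv2.imwrite("pics/cmp.png",np.hstack(g))
```

```text
sc11 {'lens+plate': (np.float64(-0.0), np.float64(0.05)), 'lens': (np.float64(0.49), np.float64(0.1)), 'plate': (np.float64(-0.02), np.float64(-0.08)), 'dial': (np.float64(0.49), np.float64(0.06)), 'jigcorner': (np.float64(-0.02), np.float64(0.52)), 'whole': (np.float64(0.02), np.float64(0.0)), 'platefront': (np.float64(0.01), np.float64(0.02))}
sc14 {'lens+plate': (np.float64(-0.04), np.float64(0.12)), 'lens': (np.float64(0.7), np.float64(0.31)), 'plate': (np.float64(0.38), np.float64(0.8)), 'dial': (np.float64(0.47), np.float64(0.08)), 'jigcorner': (np.float64(-0.02), np.float64(0.5)), 'whole': (np.float64(-0.02), np.float64(-0.0)), 'platefront': (np.float64(0.17), np.float64(0.7))}
sc20 {'lens+plate': (np.float64(-0.0), np.float64(0.02)), 'lens': (np.float64(0.45), np.float64(-0.0)), 'plate': (np.float64(-0.02), np.float64(-0.07)), 'dial': (np.float64(0.49), np.float64(0.05)), 'jigcorner': (np.float64(0.02), np.float64(0.51)), 'whole': (np.float64(0.0), np.float64(0.04)), 'platefront': (np.float64(-0.04), np.float64(0.01))}
```

View pics/cmp.png

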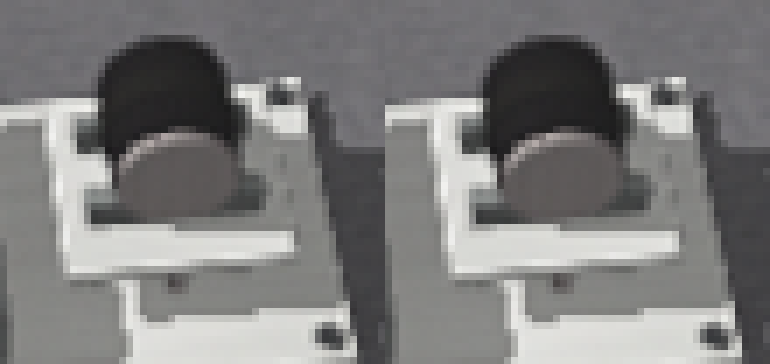

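The 0.5 px shifts are a fault of the correlation: the fixed jig corner shows them too. With good windows the stage is at its starting height to about 0.05 px, which fits four clicks down and four back up. Handing in.

```bash
python3 -c "
from plant import bot
print(bot.close_job())"
```

```text
the job is handed in; nothing more can be done
None
```

The dial is set four clicks up from its bottom stop and the clamp lever is swung over to lock. The job was handed in at about 34 s with the arm clear of everything.

- **Down to the stop:** I turned the dial anticlockwise in small steps. It gave four clicks, then the torque climbed steadily to 0.49 N m with no click, which is the stop. That is under the 0.8 N m damage limit.
- **Up four clicks:** I turned it clockwise past the free play and felt four separate clicks, each peaking at about 0.25–0.37 N m. The torque was back to zero before I let go.
- **Clamp lever:** My first push missed because the fingers passed over the grip without touching it. I lowered the hand about 18 mm and swept the lever round until it met its end stop at about 6 N, then backed off and lifted away.
- **Last checks:**
  - The top camera puts the lever at about 1.48 rad, past the 1.25 needed to lock.
  - The stage image matches the start to about 0.05 px, as expected for four clicks down and four up. That is fine enough to show a one-click error, which would be about 0.15 px.
  - The dropper and lens cap did not shift measurably. The spare lens I only checked by eye, and it looked unmoved.
- **Checks that disagreed:**
  - The visible fingertips sat about 20–25 mm above the reported tool point, so the dial was held near its top rather than at the stated grip height.
  - The first image comparison showed a false 0.5 px stage shift. The fixed jig corner showed the same shift, so I put it down to the method.

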